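# Load and close the gauge carrier for calibration

## Task

Pack the gauge carrier for its trip to the calibration lab: hang every plug gauge upright by its eye on the peg that has the gauge's colour, pushed in past the drop flap so that the flap falls down again and locks the eye on, and stack the ring gauges flat on the upright spindle. Once all the rings are on the spindle, push the little door in front of them shut until its latch snaps in.

Things in the scene. Friction and masses are not known exactly. Their poses are not given: they have to be found in the camera images.
- green_eye (a point): Middle of the eye of the green plug gauge (upright, 124 tall, 0.22 kg; may be absent), 67 over its underside. Round foot d 40 x 30, green neck, 8 mm bar bent to a house-shaped eye, green grip tab 10 (x) x 20 (y) from 25 to 57 above this point. z up; hole along x (either way), 26 wide, its lower bar's top 16 below the point; a 10 mm peg seats with its axis 10 above it. (All in mm.)
- red_eye (a point): Middle of the eye of the red plug gauge (upright, 124 tall, 0.22 kg; may be absent), 67 over its underside. Round foot d 40 x 30, red neck, 8 mm bar bent to a house-shaped eye, red grip tab 10 (x) x 20 (y) from 25 to 57 above this point. z up; hole along x (either way), 26 wide, its lower bar's top 16 below the point; a 10 mm peg seats with its axis 10 above it. (All in mm.)
- blue_eye (a point): Middle of the eye of the blue plug gauge (upright, 124 tall, 0.22 kg; may be absent), 67 over its underside. Round foot d 40 x 30, blue neck, 8 mm bar bent to a house-shaped eye, blue grip tab 10 (x) x 20 (y) from 25 to 57 above this point. z up; hole along x (either way), 26 wide, its lower bar's top 16 below the point; a 10 mm peg seats with its axis 10 above it. (All in mm.)
- green_peg (a point): Seat on the axis of the carrier's peg with green disc and tile, 112 over the bench. Carrier axes: x along the peg, inward to the board's face 33 away; the free tip is 51 away at -x; y left, z up. Peg d 10, level; flap hinged on its axis 42 before the seat (-x). Put the eye over the tip, move it inward to the seat, lower it. Pegs 75 apart; board ends 22 above the axis. (All in mm.)
- red_peg (a point): Seat on the axis of the carrier's peg with red disc and tile, 112 over the bench. Carrier axes: x along the peg, inward to the board's face 33 away; the free tip is 51 away at -x; y left, z up. Peg d 10, level; flap hinged on its axis 42 before the seat (-x). Put the eye over the tip, move it inward to the seat, lower it. Pegs 75 apart; board ends 22 above the axis. (All in mm.)
- blue_peg (a point): Seat on the axis of the carrier's peg with blue disc and tile, 112 over the bench. Carrier axes: x along the peg, inward to the board's face 33 away; the free tip is 51 away at -x; y left, z up. Peg d 10, level; flap hinged on its axis 42 before the seat (-x). Put the eye over the tip, move it inward to the seat, lower it. Pegs 75 apart; board ends 22 above the axis. (All in mm.)
- green_flap (a joint): Angle (rad) of the drop flap, 36 x 12 mm, 20 g, hinged in the green peg near its tip. 0 = hanging straight down (rest, by gravity); swings only inward, to 1.45. An eye moved inward lifts it with its lower bar; when the bar is some 35 mm past the hinge the flap drops and the eye cannot come off.
- red_flap (a joint): Angle (rad) of the drop flap, 36 x 12 mm, 20 g, hinged in the red peg near its tip. 0 = hanging straight down (rest, by gravity); swings only inward, to 1.45. An eye moved inward lifts it with its lower bar; when the bar is some 35 mm past the hinge the flap drops and the eye cannot come off.
- blue_flap (a joint): Angle (rad) of the drop flap, 36 x 12 mm, 20 g, hinged in the blue peg near its tip. 0 = hanging straight down (rest, by gravity); swings only inward, to 1.45. An eye moved inward lifts it with its lower bar; when the bar is some 35 mm past the hinge the flap drops and the eye cannot come off.
- ring_1_center (a point): Centre (half-way up) of a plain steel ring gauge lying flat: 58 mm outside, 25 mm bore (count on 17 mm free), 18 mm thick, 0.21 kg; z = its axis. May be absent; both rings are alike.
- ring_2_center (a point): Centre (half-way up) of a plain steel ring gauge lying flat: 58 mm outside, 25 mm bore (count on 17 mm free), 18 mm thick, 0.21 kg; z = its axis. May be absent; both rings are alike.
- spindle_seat (a point): Centre of the top of the black hub (d 44 mm) on which the rings rest, 45 mm over the bench, in the carrier's ring bay; carrier axes as at the pegs. A steel spindle d 13 mm, tip domed, rises 50 mm from it. The blue peg is 115 mm to its left (+y). The bay's walls end 7 mm below this point; the door stands 60 mm before it (-x).
- ring_door (a joint): Opening angle (rad) of the small clear blue-framed door before the ring bay: 0 = shut, starts 0.7 to 1.2, range -0.03 to 1.5. Opens to -x about an upright hinge at its right (-y) edge; stays where left (0.03 N m). 84 mm from hinge to free edge, 6 mm thick, from 30 to 115 mm over the bench. Latched: 0.03 or less with the latch out.
- ring_latch (a joint): Retraction (m) of the bevelled sprung bolt in the door's free edge: 0 = out, 0.0075 = fully in. The strike presses it in about 6 mm as the door closes (some 5 N at the free edge, from about 0.2 to 0.02 rad), then it snaps out behind the strike.
- ring_door_hinge (a point): Point on the door's hinge axis, 62.5 mm over the bench; its axes turn with the door: y from hinge to free edge, x to the door's inner side (carrier axes when shut), z up.
- ring_door_push (a point): Place to push on the door's outer face, 65 mm from the hinge axis, 98 mm over the bench, 17 mm below the door's top; axes as ring_door_hinge. The strike post stands 97 to 107 mm from the hinge axis and ends 82 mm over the bench; its lip reaches in to 88 mm.
Not all that is in view belongs to the job. What is shaped like the part that bears red_eye but pink or yellow is not meant.

How it is judged:
On the way, in this order (a step that is already met when the one before it is completed fails the run):
1. every ring gauge that is present lies flat on the spindle (horizontal distance between each of ring_1_center, ring_2_center and spindle_seat below 0.007 m and z of ring_1_center in the frame of spindle_seat between 0 and 0.033 m and angle between each of ring_1_center, ring_2_center's own z axis and vertical below 0.12 rad and z of ring_2_center in the frame of spindle_seat between 0 and 0.033 m), for 0.2 s.
2. the ring bay's door is shut and its latch has snapped out behind the strike (value of joint ring_door below 0.05 rad and value of joint ring_latch below 0.0025 m), for 0.2 s.
At the end, for the whole second after the job is handed in: Each plug gauge hangs by its eye on its colour's peg behind the flap (-38 to 25 mm from the peg point, tilt < 0.25); flaps down (< 0.15 rad); each ring on the spindle, within 7 mm of its axis, centre < 33 mm over the hub, tilt < 0.12; door shut (< 0.05 rad), latch out (< 2.5 mm) (all of step 1 and all of step 2 and x of green_eye in the frame of green_peg between -0.038 and 0.025 m and y of green_eye in the frame of green_peg between -0.012 and 0.012 m and z of green_eye in the frame of green_peg between -0.017 and -0.004 m and angle between each of green_eye, red_eye, blue_eye's own z axis and vertical below 0.25 rad and value of joint each of green_flap, red_flap, blue_flap below 0.15 rad and x of red_eye in the frame of red_peg between -0.038 and 0.025 m and y of red_eye in the frame of red_peg between -0.012 and 0.012 m and z of red_eye in the frame of red_peg between -0.017 and -0.004 m and x of blue_eye in the frame of blue_peg between -0.038 and 0.025 m and y of blue_eye in the frame of blue_peg between -0.012 and 0.012 m and z of blue_eye in the frame of blue_peg between -0.017 and -0.004 m); the robot touches nothing.
Of green_gauge, red_gauge, blue_gauge only 2 to 3 are there at a start; the rules pass over those that are not, and their reading is None.
Of ring_1, ring_2 only 1 to 2 are there at a start; the rules pass over those that are not, and their reading is None.
At some moment in a run one of green_gauge, red_gauge, blue_gauge, ring_1, ring_2 may be knocked a few centimetres aside while the robot is not near it.
It also fails if it takes over 208 s, if anything falls off the work surface, if the arm or the gripper's body presses on something with over 40 N, if the wrist force passes 120 N, or if a joint passes its speed limit or range.

## Robot

A 6-joint arm with a two-finger parallel gripper is mounted at the origin on a cart in front of the work surface, level with it; the furniture and walls round the work are solid. World frame = base frame: x ahead of the robot, y to its left, z up, the work surface at z = 0. Lengths are in m, angles in rad, forces in N, time in s.
With the tool pointing down it reaches from about 0.375 to 0.975 m from the base axis. Payload 3.8 kg.
Tool frame: the origin (TCP) lies midway between the tips of the shut fingers; the grasp point (between the pads) lies 19 mm behind it (robot.grip_depth is the distance from the TCP to the grasp point, in m); z points along the fingers, y is the direction in which the jaws open and shut (so a half turn about z gives the same grasp; the last joint's range is limited). The gripper opens to 88 mm and grips with 3 to 60 N. Pads are 18 mm wide; open, the fingers measure 123 mm over their backs; the gripper's body (75 mm by 187 mm) begins 45 mm behind the grasp point.
Start: joints at [-1.211, 0.264, 1.604, -0, 1.274, -0.037], TCP at [0.261, -0.623, 0.239] pointing down, gripper open.
Joint ranges: [-2.63, 2.63], [-0.94, 2.18], [0.31, 2.57], [-1.31, 4.45], [0, 2.66], [-2.55, 2.55]. Speed limits (rad/s): [2.57, 2.57, 3.14, 3.14, 3.14, 3.14].

## Interface

Orientations are given as a unit quaternion [w, x, y, z].
In Python, from cell import robot, vision gives the robot as it stands.
- The arm moves only by the tool move_arm, never from a script. Its argument "steps" is a list of rows, each a list of 7 numbers: the shift along the tool's x, y, z in cm, then the turn, a rotation vector about the tool's x, y, z in degrees, then the finger opening in cm, from 0 to 8.81. A call has 1 to 20 rows; each row shifts and turns the commanded pose from where the row before left it, along the tool's axes as they then stand; what a row does not reach is not made up. A row lasts 1/10 s, in which the tool goes at most 50 mm and 8.59 degrees, less where a joint would pass 70% of its speed; a pose out of reach is approached as far as the arm can. A call is refused whole if a number of a shift passes 5 or a number of a turn 8.59, either way. A call with a gripper value outside its range is refused whole. The fingers move at their own pace and stop on an object; "grip_force" is the grip in N (left out, the last holds). Time passes only in rows, so rows that do not move let the fingers close. It gives the time, the measured TCP pose, the force and the opening at its end, in the units of the state.
- robot.sense(): the state, without advancing time (a new reading comes with each control period).
- vision.grab_frame(name): name is "scene" or "top" or "wrist"; returns the picture (384x512x3 uint8, red, green, blue); there is no depth.
- vision.camera_model(name): a dict with "K" (3x3 intrinsics, pixels), "R" (3x3) and "t" (3): a world point X has camera coordinates R X + t. Camera axes: x right, y down, z forward; pixel columns grow to the right and rows downward; lengths in m; the calibration is good to about 2 mm. A picture is of the moment at which its call begins: read the wrist's pose just before it. camera_model takes no time and is no camera call; for the wrist camera it gives the pose at the moment of the call.
- robot.sign_off(): hands the job in, once; it reports no verdict.
The state is a dict: "time_s": time; "joints": joint angles; "joint_vel": joint speeds; "effort": joint torques, N m; "eef_pos": TCP position; "tcp_rot": TCP orientation; "ft_force": force on the tool from outside, world axes, zero at the start; "ft_torque": the same for the moment, N m; "opening": opening from 0.0 (shut) to 1.0 (fully open).
Only numpy, scipy, OpenCV 4.12 (cv2) and the standard library are available. Lean on these libraries where they do the work, as an engineer would, in place of code of your own. Each camera call takes 0.05 s, during which the arm holds its last target.

## Working session

There is one attempt and no reset: what is moved stays moved. The work goes in short steps, Python scripts to look and compute and a tool call to move; the robot and the scene stay as the last step left them, time stands still between calls to the robot, and variables do not carry over. Pictures are saved under pics/ and viewed, and the job is handed in when it is done.

Besides the shell and the picture viewer there is one more tool, called after "Request:" as name(argument=value, ...), one argument or row to a line, values as JSON. move_arm: Moves the arm, as the interface text tells. Its arguments: {"type":"object","properties":{"steps":{"type":"array"},"grip_force":{"type":"number"}},"required":["steps"]}

```bash
ls; mkdir -p pics; cat > h.py <<'E'
import numpy as np, cv2, json
from cell import robot, vision
from scipy.spatial.transform import Rotation as Ro
def save(n,f,crop=None,scale=1.5):
    im=vision.grab_frame(n)
    cv2.imwrite('pics/raw_'+f,im[:,:,::-1])
    if crop: im=im[crop[1]:crop[3],crop[0]:crop[2]]
    im=cv2.resize(im,None,fx=scale,fy=scale,interpolation=cv2.INTER_CUBIC)
    cv2.imwrite('pics/'+f,im[:,:,::-1]); return im
def ray(cm,u,v):
    K,R,t=[np.array(cm[k]) for k in 'KRt']
    d=R.T@np.linalg.inv(K)@np.array([u,v,1.]); return -R.T@t,d
def atz(cm,u,v,z):
    o,d=ray(cm,u,v); return o+d*(z-o[2])/d[2]
def proj(cm,X):
    K,R,t=[np.array(cm[k]) for k in 'KRt']
    p=K@(R@np.array(X)+t); return p[:2]/p[2]
def st():
    s=robot.sense(); return s
E
python3 - <<'E'
from h import *
s=st(); print(s)
for n in ['scene','top','wrist']:
    cm=vision.camera_model(n); print(n,np.round(np.array(cm['K']),1).tolist(),np.round(cm['R'],3).tolist(),np.round(cm['t'],3).tolist())
    save(n,n+'0.png')
E
```

```text
pics
{'time_s': 0.0, 'joints': array([-1.21089299e+00,  2.64795624e-01,  1.60532064e+00, -1.69677688e-05,
        1.27371020e+00, -3.68780589e-02]), 'joint_vel': array([-0.00013148,  0.00015865, -0.00097706,  0.00068515,  0.00012909,
       -0.00044176]), 'effort': array([ 7.41216936e-04, -5.02111781e+01, -3.56878173e+01,  7.26833101e-02,
        2.94482382e-02, -2.05234392e-04]), 'eef_pos': array([ 0.26061813, -0.62190848,  0.23738821]), 'tcp_rot': array([-1.10106305e-03,  9.80383925e-01,  1.97094173e-01, -1.87614659e-04]), 'ft_force': array([-0.34832169, -0.44041405,  0.20706444]), 'ft_torque': array([ 0.0121638 , -0.0527618 ,  0.02618755]), 'opening': 1.0007024059948084}
scene [[470.1, 0.0, 254.2], [0.0, 470.1, 192.3], [0.0, 0.0, 1.0]] [[-0.477, -0.879, 0.016], [-0.595, 0.309, -0.742], [0.647, -0.364, -0.67]] [0.063, 0.436, 0.828]
top [[409.9, 0.0, 252.0], [0.0, 409.9, 195.4], [0.0, 0.0, 1.0]] [[-0.029, -1.0, -0.006], [-0.985, 0.03, -0.172], [0.172, 0.0, -0.985]] [-0.16, 0.489, 1.061]
wrist [[342.9, 0.0, 256.9], [0.0, 342.9, 193.8], [0.0, 0.0, 1.0]] [[0.387, -0.922, -0.002], [-0.889, -0.374, 0.265], [-0.245, -0.101, -0.964]] [-0.674, -0.037, 0.388]
```

View pics/scene0.png

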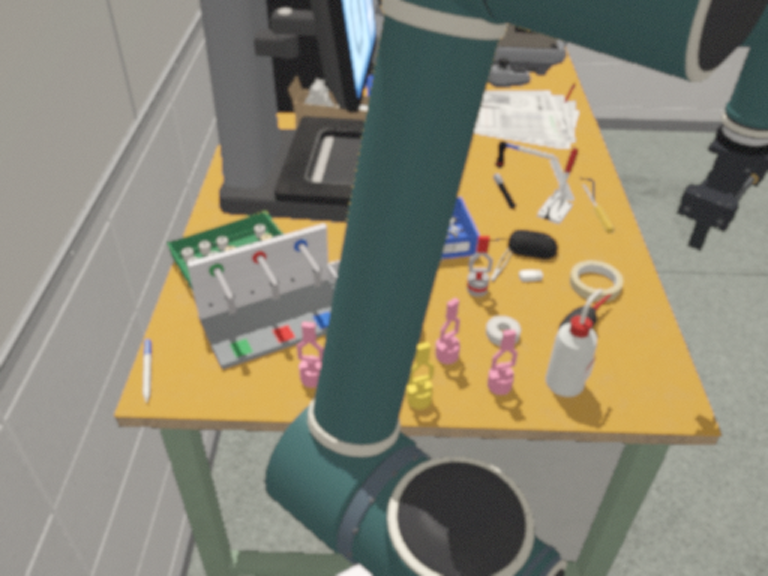

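View pics/top0.png

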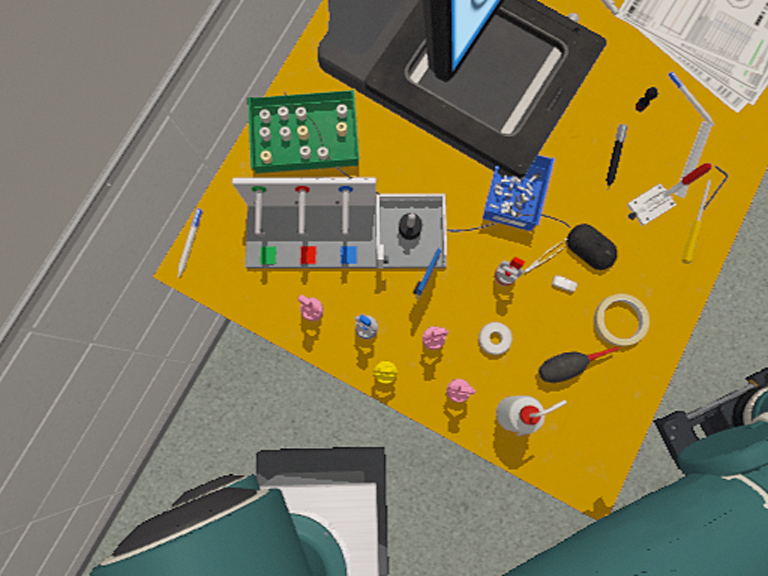

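View pics/wrist0.png

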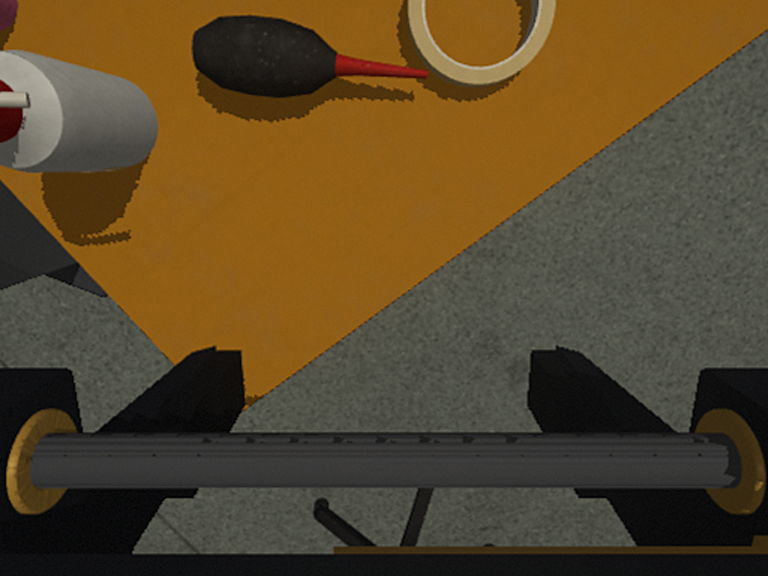

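```bash
python3 - <<'E'
from h import *
im=cv2.imread('pics/raw_top0.png')
cv2.imwrite('pics/z1.png',cv2.resize(im[110:190,150:310],None,fx=5,fy=5,interpolation=cv2.INTER_CUBIC))
cv2.imwrite('pics/z2.png',cv2.resize(im[160:280,190:360],None,fx=4.7,fy=4.7,interpolation=cv2.INTER_CUBIC))
E
```

```text
(no output)
```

View pics/z1.png

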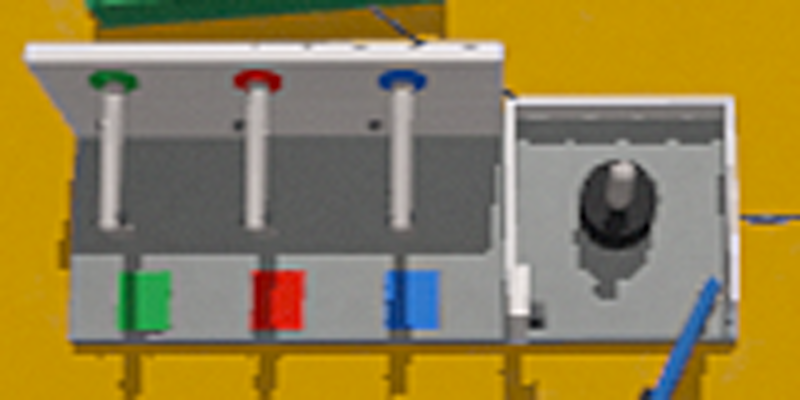

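View pics/z2.png

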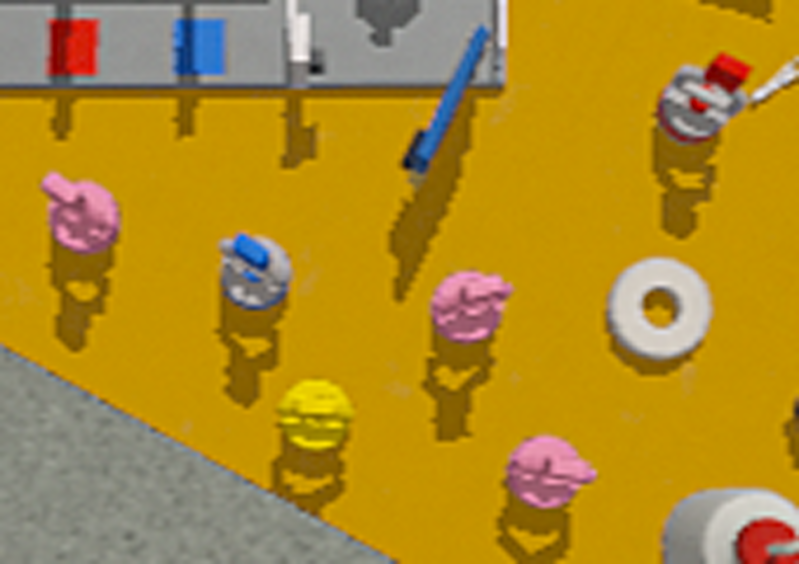

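```bash
python3 - <<'E'
from h import *
cm=vision.camera_model('top')
def z1(x,y,z): return atz(cm,150+x/5,110+y/5,z)
def z2(x,y,z): return atz(cm,190+x/4.7,160+y/4.7,z)
np.set_printoptions(precision=4,suppress=True)
for n,p in dict(gt=(110,230),rt=(256,230),bt=(402,230)).items(): print(n,z1(*p,.112))
for n,p in dict(gb=(113,80),rb=(257,80),bb=(403,80)).items(): print(n,z1(*p,.112))
print('spindle tip',z1(621,170,.092),'hub',z1(618,205,.045))
print('hinge top',z2(483,32,.115),'free',z2(420,165,.115), z1(714,283,.115))
print('board bot edge', z1(72,342,0.01),z1(735,342,0.01))
print('ring',z2(660,308,.018))
print('red tab',z2(728,70,.122),'foot',z2(697,105,.025))
print('blue tab',z2(251,248,.122),'foot',z2(254,275,.025))
E
```

```text
gt [0.5806 0.0272 0.112 ]
rt [ 0.5783 -0.0477  0.112 ]
bt [ 0.576  -0.1225  0.112 ]
gb [0.661 0.026 0.112]
rb [ 0.6587 -0.0488  0.112 ]
bb [ 0.6563 -0.1246  0.112 ]
spindle tip [ 0.6105 -0.237   0.092 ] hub [ 0.605  -0.2374  0.045 ]
hinge top [ 0.5419 -0.2804  0.115 ] free [ 0.4701 -0.2434  0.115 ] [ 0.5425 -0.2805  0.115 ]
board bot edge [0.5453 0.0685 0.01  ] [ 0.534  -0.3015  0.01  ]
ring [ 0.399  -0.3849  0.018 ]
red tab [ 0.5154 -0.4095  0.122 ] foot [ 0.5163 -0.4125  0.025 ]
blue tab [ 0.4272 -0.1522  0.122 ] foot [ 0.4243 -0.1513  0.025 ]
```

```bash
cat >> h.py <<'E'
np.set_printoptions(precision=4,suppress=True)
def tool():
    s=st(); q=s['tcp_rot']; return np.array(s['eef_pos']),Ro.from_quat([q[1],q[2],q[3],q[0]]).as_matrix()
def plan(p,yaw=None):
    "target tcp position, yaw of tool x (rad), tool down"
    P,R=tool(); d=R.T@(np.array(p)-P)*100
    print('pos',P,'shift cm',d)
    if yaw is not None:
        c,s=np.cos(yaw),np.sin(yaw); T=np.array([[c,s,0],[s,-c,0],[0,0,-1]])
        print('turn deg',np.degrees(Ro.from_matrix(R.T@T).as_rotvec()))
E
python3 - <<'E'
from h import *
P,R=tool(); cm=vision.camera_model('wrist')
o,_=ray(cm,0,0); print('cam in tool',R.T@(o-P)); print(R.T@np.array(cm['R']).T)
for v in (100,194,300): print(v, R.T@(atz(cm,257,v,0.02)-P), R.T@(atz(cm,257,v,0.12)-P))
plan([.399,-.385,.237],-0.03)
E
```

```text
cam in tool [ 0.068  -0.0001 -0.1455]
[[ 0.0006 -0.9642 -0.2653]
 [ 1.      0.0005  0.0005]
 [-0.0004 -0.2653  0.9642]]
100 [0.0675 0.0001 0.2177] [0.0676 0.     0.1177]
194 [-0.0321  0.0002  0.2177] [-0.0046  0.0001  0.1177]
300 [-0.1642  0.0003  0.2177] [-0.1003  0.0002  0.1177]
pos [ 0.2607 -0.622   0.2377] shift cm [ 21.9196 -16.5157   0.097 ]
turn deg [-0.1005  0.0185 24.4533]
```

Request:
move_arm(
  steps=[
    [3.65,-2.75,-0.5,0,0,0,8.8],
    [3.65,-2.75,-0.5,0,0,0,8.8],
    [3.65,-2.75,-0.5,0,0,0,8.8],
    [3.65,-2.75,0,0,0,0,8.8],
    [3.65,-2.75,0,0,0,0,8.8],
    [3.65,-2.75,0,0,0,0,8.8],
    [0,0,0,0,0,8.15,8.8],
    [0,0,0,0,0,8.15,8.8],
    [0,0,0,0,0,8.15,8.8],
    [0,0,0,0,0,0,8.8],
    [0,0,0,0,0,0,8.8],
  ],
)

```text
time_s: 1.25
eef_pos: [0.399, -0.3856, 0.2535]
tcp_rot: [-0.0, 1.0, -0.013, -0.0]
ft_force: [0.1, -0.2, 0.0]
opening: 1.001
```

```bash
python3 - <<'E'
from h import *
save('wrist','w1.png'); save('scene','s1.png')
plan([.399,-.385,.25],-0.03); s=st(); print(s['joints'],s['time_s'])
E
```

```text
pos [ 0.3989 -0.3858  0.2535] shift cm [ 0.0069 -0.0785  0.354 ]
turn deg [-0.0139  0.0135  0.1207]
[-0.8136  0.028   1.8448  0.      1.2691  0.7851] 1.35
```

View pics/w1.png

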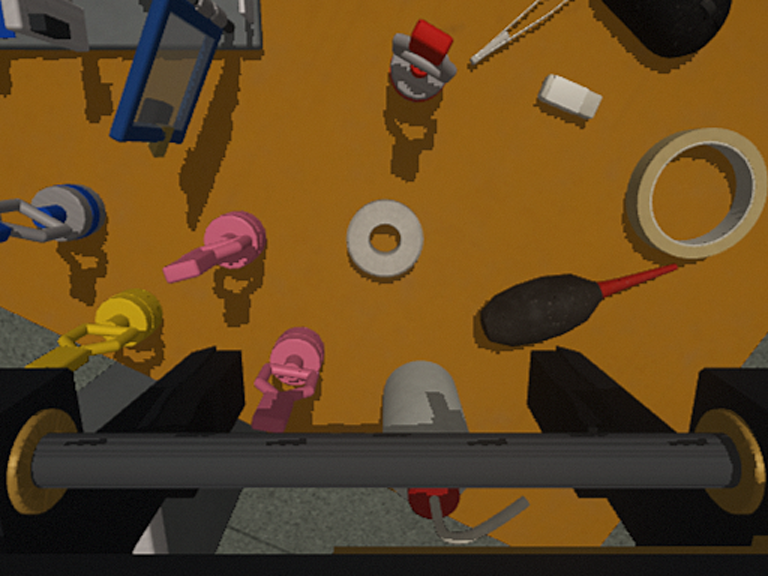

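View pics/s1.png

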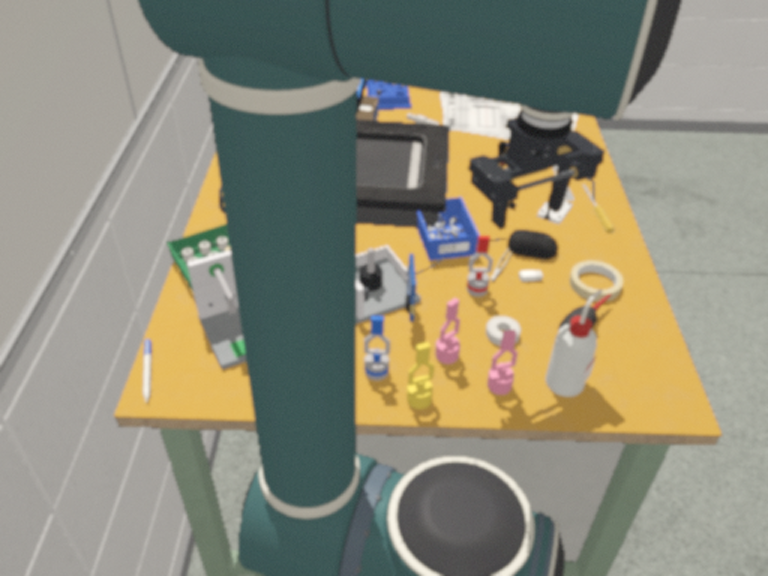

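```bash
python3 - <<'E'
from h import *
cm=vision.camera_model('wrist')
f=lambda u,v,z: atz(cm,u/1.5,v/1.5,z)
print('ring',f(385,239,.009), f(385,238,.018))
print('pink1 foot',f(235,238,.02),'tab',f(180,270,.124))
print('pink2 foot',f(297,358,.02),'tab',f(265,425,.124))
print('red foot',f(418,72,.02),'tab top',f(433,35,.122))
print('bottle',f(420,385,.09),f(433,500,.13))
print('blue foot',f(68,212,.02))
print('yellow foot',f(128,322,.02))
print('spindle?', 0)
E
```

```text
ring [ 0.4006 -0.3856  0.009 ] [ 0.4029 -0.3857  0.018 ]
pink1 foot [ 0.4063 -0.2742  0.02  ] tab [ 0.4061 -0.2733  0.124 ]
pink2 foot [ 0.3092 -0.3133  0.02  ] tab [ 0.31   -0.3114  0.124 ]
red foot [ 0.5172 -0.4114  0.02  ] tab top [ 0.5203 -0.4125  0.122 ]
bottle [ 0.3171 -0.4063  0.09  ] [ 0.2595 -0.4111  0.13  ]
blue foot [ 0.4288 -0.1539  0.02  ]
yellow foot [ 0.3429 -0.1843  0.02  ]
spindle? 0
```

```bash
python3 - <<'E'
from h import *
im=cv2.imread('pics/raw_w1.png')
cm=vision.camera_model('wrist')
hsv=cv2.cvtColor(im,cv2.COLOR_BGR2HSV)
m=((hsv[:,:,1]<60)&(hsv[:,:,2]>90)).astype(np.uint8)
m[:125]=0;m[195:]=0;m[:,:220]=0;m[:,290:]=0
c,h=cv2.findContours(m,cv2.RETR_CCOMP,cv2.CHAIN_APPROX_NONE)
for i,k in enumerate(c):
    if len(k)>20:
        e=cv2.fitEllipse(k); print(h[0][i],e, atz(cm,*e[0],.018),atz(cm,*e[0],.012))
imt=cv2.imread('pics/raw_top0.png'); cm=vision.camera_model('top')
hsv=cv2.cvtColor(imt,cv2.COLOR_BGR2HSV)
m=((hsv[:,:,1]<60)&(hsv[:,:,2]>90)).astype(np.uint8)
m[:205]=0;m[245:]=0;m[:,:310]=0;m[:,350:]=0
c,h=cv2.findContours(m,cv2.RETR_CCOMP,cv2.CHAIN_APPROX_NONE)
for i,k in enumerate(c):
    if len(k)>15:
        e=cv2.fitEllipse(k); print(h[0][i],e, atz(cm,*e[0],.018))
E
```

```text
[-1 -1  1 -1] ((256.15484619140625, 158.5375213623047), (49.249141693115234, 49.98735427856445), 8.859699249267578) [ 0.4031 -0.3851  0.018 ] [ 0.4021 -0.3851  0.012 ]
[-1 -1 -1  0] ((256.1773681640625, 158.36761474609375), (20.366540908813477, 21.944324493408203), 98.12472534179688) [ 0.4033 -0.3851  0.018 ] [ 0.4023 -0.3851  0.012 ]
[-1 -1  1 -1] ((329.7677917480469, 225.2271728515625), (20.380722045898438, 20.986339569091797), 105.08677673339844) [ 0.3999 -0.3832  0.018 ]
[-1 -1 -1  0] ((329.98516845703125, 225.142578125), (8.348393440246582, 9.866819381713867), 159.61492919921875) [ 0.4001 -0.3838  0.018 ]
```

Request:
move_arm(
  steps=[
    [0.3,0,0,0,0,-8.5,8.8],
    [0,0,2,0,0,-8.5,8.8],
    [0,0,3,0,0,-8.5,8.8],
    [0,0,4,0,0,0,8.8],
    [0,0,3,0,0,0,8.8],
    [0,0,1,0,0,0,8.8],
    [0,0,0,0,0,0,8.8],
    [0,0,0,0,0,0,8.8],
  ],
)

```text
time_s: 2.15
eef_pos: [0.4028, -0.3867, 0.1251]
tcp_rot: [0.001, 0.978, 0.206, 0.001]
ft_force: [-1.0, -1.4, -0.1]
opening: 0.995
```

```bash
cat > ringm.py <<'E'
from h import *
import sys
def ring(f,z=.018,minl=60):
    save('wrist',f); im=cv2.imread('pics/raw_'+f); cm=vision.camera_model('wrist')
    hsv=cv2.cvtColor(im,cv2.COLOR_BGR2HSV)
    m=((hsv[:,:,1]<60)&(hsv[:,:,2]>90)).astype(np.uint8)
    c,h=cv2.findContours(m,cv2.RETR_CCOMP,cv2.CHAIN_APPROX_NONE)
    for i,k in enumerate(c):
        if len(k)>minl:
            e=cv2.fitEllipse(k); print(h[0][i],np.round(e[0],1),np.round(e[1],1), atz(cm,*e[0],z))
E
python3 - <<'E'
from ringm import *
ring('w2.png'); plan([.402,-.385,.05],np.radians(24))
E
```

```text
[10  8 -1 -1] [237.  353.2] [24.5 46.9] [ 0.2622 -0.4306  0.018 ]
[13 10 12 -1] [253.8 189.4] [72.8 73.4] [ 0.4041 -0.3844  0.018 ]
[-1 -1 -1 11] [254.7 189.4] [26.4 32.7] [ 0.4044 -0.385   0.018 ]
[14 11 -1 -1] [467.8 142.7] [26.2 62.3] [ 0.5003 -0.5146  0.018 ]
[16 14 -1 -1] [343.2  70.4] [ 9.2 28.1] [ 0.5079 -0.407   0.018 ]
[17 15 -1 -1] [512.5  52.3] [ 16.7 215.8] [ 0.5656 -0.5084  0.018 ]
[20 17 19 -1] [377.8  47.5] [22.2 47.2] [ 0.5306 -0.4218  0.018 ]
pos [ 0.4032 -0.3871  0.1258] shift cm [-0.0331 -0.259   7.5742]
turn deg [ 0.1804 -0.0676 -0.2006]
```

View pics/w2.png

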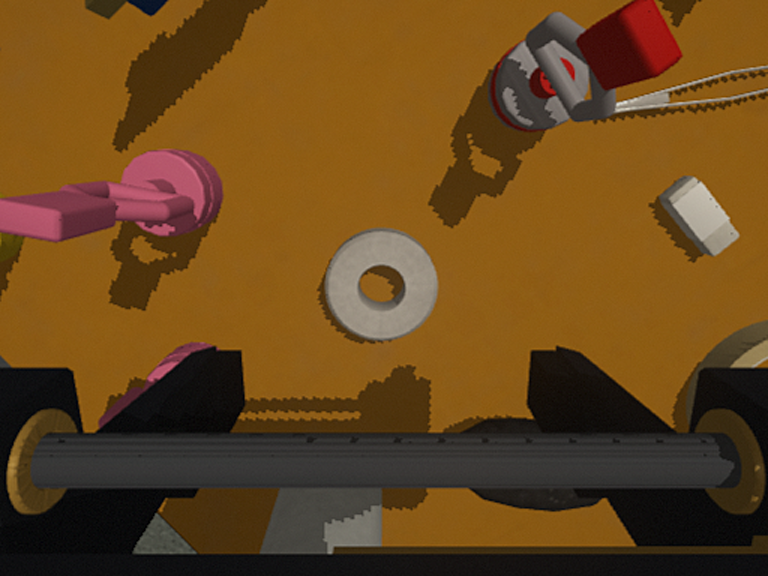

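Request:
move_arm(
  steps=[
    [0.1,-0.2,3,0,0,0,8.8],
    [0,0,4,0,0,0,8.8],
    [0,0,3,0,0,0,8.8],
    [0,0,1.4,0,0,0,8.8],
    [0,0,0.8,0,0,0,8.8],
    [0,0,0,0,0,0,8.8],
    [0,0,0,0,0,0,8.8],
  ],
)

```text
time_s: 2.9
eef_pos: [0.4034, -0.3848, 0.0034]
tcp_rot: [0.001, 0.979, 0.206, 0.001]
ft_force: [-0.9, -0.1, -0.6]
opening: 0.997
```

```bash
python3 - <<'E'
from ringm import *
ring('w3.png'); plan([.4035,-.3847,.003],np.radians(24))
E
```

```text
[ 7  0  2 -1] [255.9 240.1] [ 85.  138.2] [ 0.4144 -0.3795  0.018 ]
[ 8  1 -1 -1] [498.3  44.9] [30.6 41.4] [ 0.5173 -0.4282  0.018 ]
[ 9  7 -1 -1] [439.7  42.9] [21.8 57.3] [ 0.5094 -0.4088  0.018 ]
pos [ 0.4034 -0.3849  0.0036] shift cm [ 0.014  -0.0189  0.0578]
turn deg [ 0.1845 -0.0658 -0.2113]
```

View pics/w3.png

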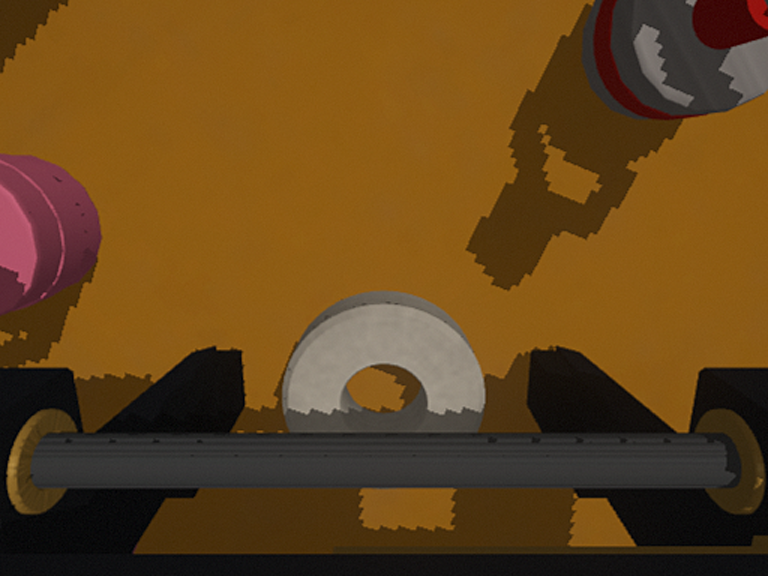

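```bash
python3 - <<'E'
from h import *
cm=vision.camera_model('wrist'); P,R=tool()
for v,z in ((303,.018),(291,.0),(363,.018)): print(R.T@(atz(cm,385/1.5,v/1.5,z)-P)*1000)
for u in (283,486): print(R.T@(atz(cm,u/1.5,390/1.5,.018)-P)*1000)
E
```

```text
[ 28.5288  -0.1967 -14.3895]
[26.8794 -0.2047  3.6087]
[ 11.3118  -0.1899 -14.4093]
[  3.2169 -28.6358 -14.5102]
[  3.1539  28.0257 -14.328 ]
```

Request:
move_arm(
  grip_force=25,
  steps=[
    [0,0,0,0,0,0,5],
    [0,0,0,0,0,0,5],
    [0,0,0,0,0,0,5],
    [0,0,0,0,0,0,5],
    [0,0,0,0,0,0,5],
    [0,0,0,0,0,0,5],
  ],
)

```text
time_s: 3.55
eef_pos: [0.4024, -0.3838, 0.002]
tcp_rot: [0.0, 0.979, 0.206, 0.0]
ft_force: [-0.5, 0.1, 2.5]
opening: 0.639
```

```bash
python3 - <<'E'
from h import *
save('wrist','w4.png')
plan([.54,-.28,.2],-0.03)
E
```

```text
pos [ 0.4024 -0.3838  0.002 ] shift cm [ 16.7827  -3.9375 -19.7999]
turn deg [ 0.0231 -0.0133 25.5065]
```

View pics/w4.png

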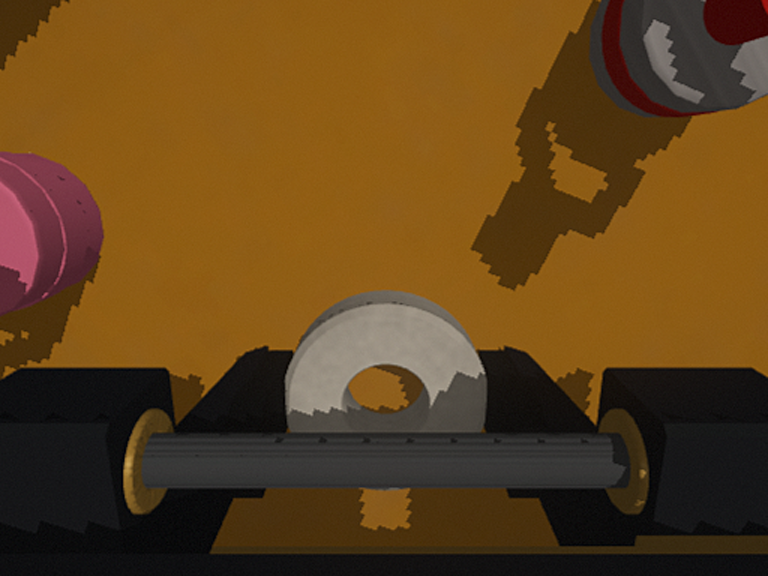

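Request:
move_arm(
  steps=[
    [0,0,-2,0,0,0,5],
    [0,0,-4,0,0,0,5],
    [0,0,-5,0,0,0,5],
    [0,0,-5,0,0,0,5],
    [0,0,-3,0,0,0,5],
    [2.5,-0.9,0,0,0,0,5],
    [3.5,-1.4,0,0,0,0,5],
    [4,-1.5,0,0,0,0,5],
    [4,-1.5,0,0,0,0,5],
    [3.4,-1.3,0,0,0,0,5],
    [2,-0.8,0,0,0,0,5],
    [0,0,0,0,0,8.5,5],
    [0,0,0,0,0,8.5,5],
    [0,0,0,0,0,8.5,5],
    [0,0,0,0,0,0,5],
    [0,0,0,0,0,0,5],
  ],
)

```text
time_s: 5.2
eef_pos: [0.5493, -0.2374, 0.1909]
tcp_rot: [-0.0, 1.0, -0.013, -0.001]
ft_force: [1.3, 0.3, -2.3]
opening: 0.64
```

```bash
python3 - <<'E'
from h import *
save('wrist','w5.png')
plan([.606,-.238,.18],-0.03)
E
```

```text
pos [ 0.5494 -0.2375  0.1911] shift cm [ 5.6571 -0.1007  1.099 ]
turn deg [-0.0294  0.0628  0.1741]
```

View pics/w5.png

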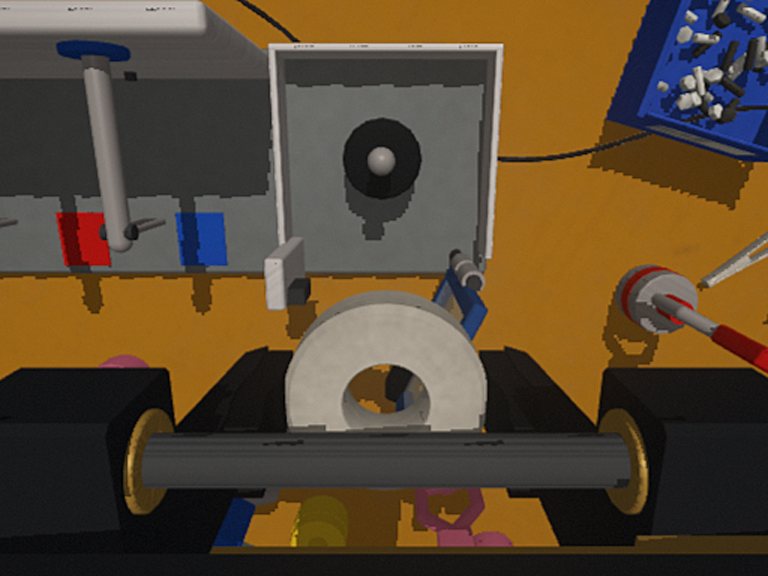

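```bash
cat > e.py <<'E'
from h import *
def ellipse(f,cond,box,n=1,big=25):
    im=cv2.imread('pics/raw_'+f); hsv=cv2.cvtColor(im,cv2.COLOR_BGR2HSV).astype(int)
    m=cond(hsv).astype(np.uint8); k=np.zeros_like(m); k[box[1]:box[3],box[0]:box[2]]=1; m*=k
    c,h=cv2.findContours(m,cv2.RETR_CCOMP,cv2.CHAIN_APPROX_NONE)
    return [cv2.fitEllipse(q) for q in sorted(c,key=len,reverse=True) if len(q)>=big]
E
python3 - <<'E'
from e import *
cm=vision.camera_model('wrist'); P,R=tool()
for e in ellipse('w5.png',lambda h:h[:,:,2]<55,(222,70,290,140)): print('hub',e,atz(cm,*e[0],.045))
for e in ellipse('w5.png',lambda h:(h[:,:,2]>85)&(h[:,:,1]<80),(236,88,272,126),big=15): print('tip',e,atz(cm,*e[0],.092))
for e in ellipse('w5.png',lambda h:(h[:,:,2]>90)&(h[:,:,1]<60),(180,190,330,286),big=60): print('ring',e)
for v,z in ((303,.016),(363,.016)): print(R.T@(atz(cm,385/1.5,v/1.5,P[2]+z)-P)*1000)
f=lambda u,v,z: atz(cm,u/1.5,v/1.5,z)
print('peg blue? tip',f(121,245,.112),f(95,60,.112))
print('redfoot',f(663,300,.02))
E
```

```text
hub ((253.49810791015625, 109.39720153808594), (52.667198181152344, 61.59771728515625), 13.551345825195312) [ 0.6094 -0.2362  0.045 ]
hub ((253.83863830566406, 106.6562728881836), (19.54389762878418, 19.792312622070312), 46.152427673339844) [ 0.6116 -0.2366  0.045 ]
hub ((265.7062683105469, 133.12025451660156), (7.07509708404541, 9.597173690795898), 73.33210754394531) [ 0.5898 -0.2459  0.045 ]
tip ((253.87130737304688, 105.71278381347656), (15.369584083557129, 16.40930938720703), 111.36835479736328) [ 0.6132 -0.237   0.092 ]
ring ((256.7985534667969, 245.0066680908203), (96.5706787109375, 142.04336547851562), 89.54964447021484)
ring ((256.8648376464844, 259.25421142578125), (33.591575622558594, 55.413658142089844), 90.43972778320312)
[ 28.9693  -0.2059 -16.0316]
[ 11.9484  -0.1989 -16.013 ]
peg blue? tip [ 0.5796 -0.1214  0.112 ] [ 0.655  -0.1232  0.112 ]
redfoot [ 0.5193 -0.4149  0.02  ]
```

Request:
move_arm(
  steps=[
    [1.6,-0.05,1.5,0,0,0,5],
    [1.7,-0.05,2,0,0,0,5],
    [0,0,1,0,0,0,5],
    [0,0,0,0,0,0,5],
    [0,0,0,0,0,0,5],
  ],
)

```text
time_s: 5.75
eef_pos: [0.5821, -0.2376, 0.1465]
tcp_rot: [-0.0, 1.0, -0.015, -0.001]
ft_force: [0.6, -0.5, -1.9]
opening: 0.638
```

```bash
python3 - <<'E'
from h import *
save('wrist','w6.png')
plan([.606,-.238,.18],-0.03)
E
```

```text
pos [ 0.5826 -0.2378  0.1473] shift cm [ 2.341  -0.0522 -3.2721]
turn deg [ 0.0123 -0.0096  0.0242]
```

View pics/w6.png

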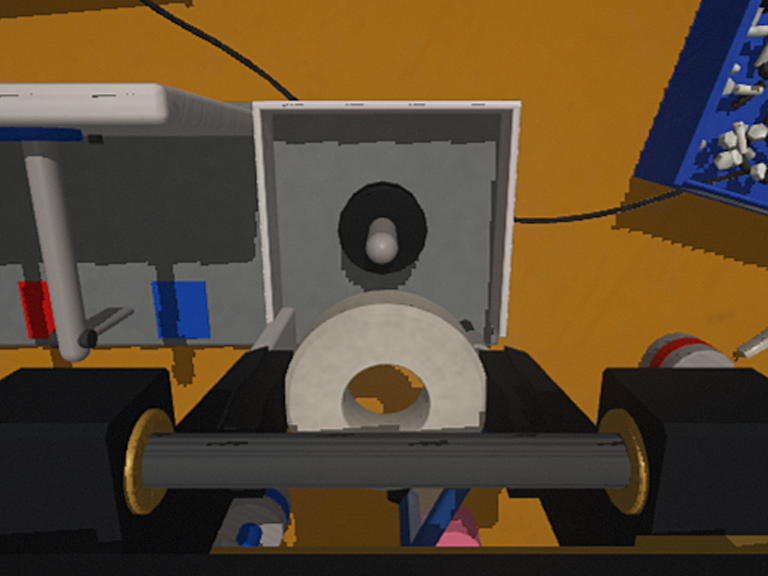

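```bash
python3 - <<'E'
from e import *
cm=vision.camera_model('wrist')
f=lambda u,v,z: atz(cm,u/1.5,v/1.5,z)
print(f(382,248,.0885),f(382,248,.092),f(383,227,.045))
P,R=tool();print(P,st()['time_s'])
E
```

```text
[ 0.6122 -0.2373  0.0885] [ 0.6129 -0.2373  0.092 ] [ 0.6144 -0.2376  0.045 ]
[ 0.5826 -0.2378  0.1473] 5.8
```

Request:
move_arm(
  steps=[
    [1.5,0,0,0,0,0,5],
    [1.5,0,0,0,0,0,5],
    [0,0,0,0,0,0,5],
    [0,0,1.5,0,0,0,5],
    [0,0,1.5,0,0,0,5],
    [0,0,1.5,0,0,0,5],
    [0,0,1,0,0,0,5],
    [0,0,0,0,0,0,5],
  ],
)

```text
time_s: 6.6
eef_pos: [0.6111, -0.2376, 0.0885]
tcp_rot: [-0.001, 1.0, -0.015, -0.002]
ft_force: [0.5, 0.1, -2.7]
opening: 0.638
```

```bash
python3 - <<'E'
from h import *
save('wrist','w7.png'); save('top','t7.png'); 
print(st()['ft_force'],tool()[0])
im=cv2.imread('pics/raw_t7.png'); cv2.imwrite('pics/t7z.png',cv2.resize(im[90:250,180:340],None,fx=3.7,fy=3.7))
E
```

```text
[-1.401  -0.043  -1.7531] [ 0.6123 -0.2384  0.091 ]
```

View pics/w7.png

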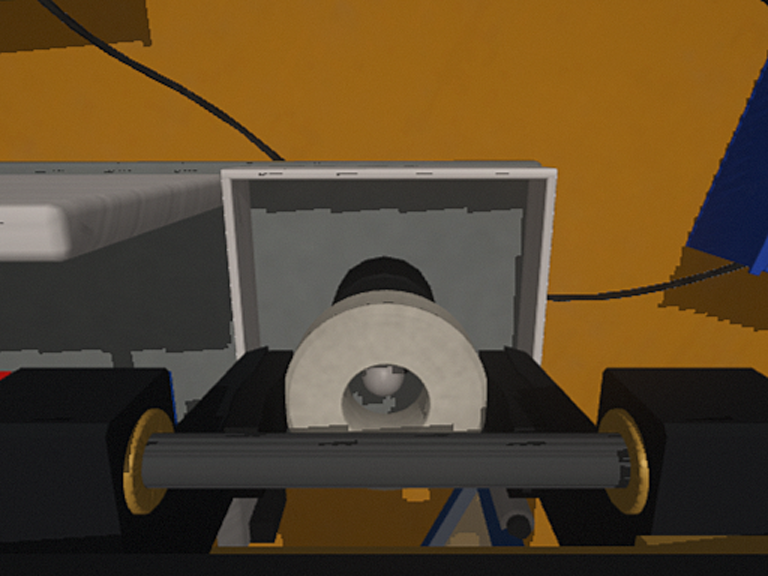

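```bash
python3 - <<'E'
from e import *
cm=vision.camera_model('wrist');P,R=tool()
print(P,(R.T@(atz(cm,382/1.5,378/1.5,.0885)-P))*1000,(R.T@(atz(cm,382/1.5,378/1.5,.092)-P))*1000)
E
```

```text
[ 0.6123 -0.2384  0.091 ] [-1.0812 -1.1347  2.4593] [ 0.5515 -1.1138 -1.0432]
```

Request:
move_arm(
  steps=[
    [0,-0.1,1,0,0,0,5],
    [0,0,1,0,0,0,5],
    [0,0,1,0,0,0,5],
    [0,0,0.7,0,0,0,5],
    [0,0,0.4,0,0,0,5],
    [0,0,0.2,0,0,0,5],
    [0,0,0,0,0,0,5],
  ],
)

```text
time_s: 7.4
eef_pos: [0.6128, -0.2375, 0.0484]
tcp_rot: [-0.0, 1.0, -0.015, -0.0]
ft_force: [0.1, 0.5, -2.4]
opening: 0.642
```

Request:
move_arm(
  steps=[
    [0,0,0.1,0,0,0,5],
    [0,0,0,0,0,0,6.8],
    [0,0,0,0,0,0,6.8],
    [0,0,0,0,0,0,6.8],
    [0,0,-0.5,0,0,0,6.8],
    [0,0,-2,0,0,0,6.8],
    [0,0,-4,0,0,0,6.8],
    [0,0,-4,0,0,0,6.8],
    [-3,0,-2,0,0,0,6.8],
    [-3,0,0,0,0,0,6.8],
    [0,0,0,0,0,0,6.8],
    [0,0,0,0,0,0,6.8],
  ],
)

```text
time_s: 8.6
eef_pos: [0.5528, -0.2359, 0.1734]
tcp_rot: [0.0, 1.0, -0.015, 0.001]
ft_force: [0.2, -0.7, -1.1]
opening: 0.773
```

```bash
python3 - <<'E'
from h import *
save('wrist','w8.png'); print(st()['ft_force'],tool()[0],st()['time_s'])
E
```

```text
[-1.1148 -1.2974  0.6821] [ 0.5533 -0.2359  0.1731] 8.65
```

View pics/w8.png

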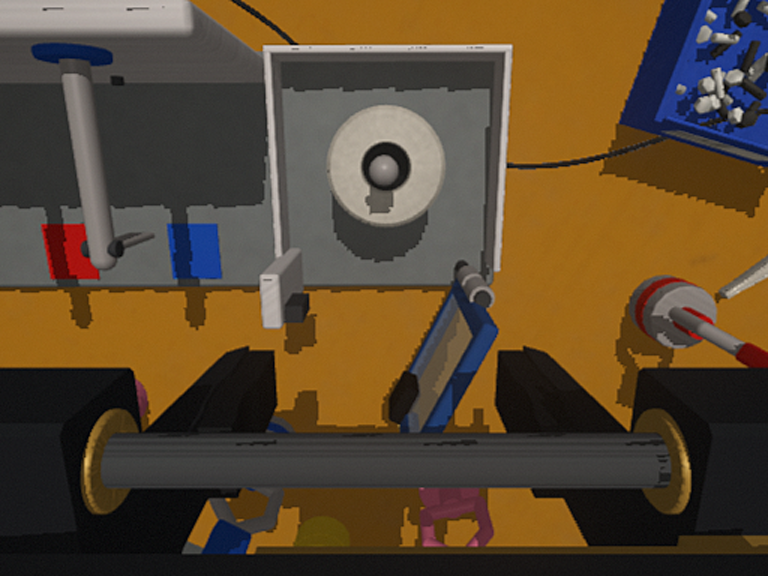

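```bash
python3 - <<'E'
from h import *
cm=vision.camera_model('wrist')
f=lambda u,v,z: atz(cm,u/1.5,v/1.5,z)
print('hinge',f(481,297,.115),f(481,293,.118)); 
print('spindle',f(385,169,.0885),'ring',f(386,166,.063))
print('strike top',f(266,277,.082),f(300,252,.082),f(268,320,.03))
print('bay front', f(490,270,.038),f(282,285,.005))
print('free',f(405,430,.115))
im=cv2.imread('pics/raw_w8.png'); cv2.imwrite('pics/w8z.png',cv2.resize(im[150:300,160:350],None,fx=4,fy=4,interpolation=cv2.INTER_CUBIC))
E
```

```text
hinge [ 0.5615 -0.2755  0.115 ] [ 0.564  -0.2749  0.118 ]
spindle [ 0.6131 -0.2375  0.0885] ring [ 0.6136 -0.238   0.063 ]
strike top [ 0.5647 -0.1797  0.082 ] [ 0.5762 -0.1966  0.082 ] [ 0.5262 -0.1657  0.03  ]
bay front [ 0.5545 -0.2945  0.038 ] [ 0.5409 -0.1704  0.005 ]
free [ 0.5011 -0.243   0.115 ]
```

View pics/w8z.png

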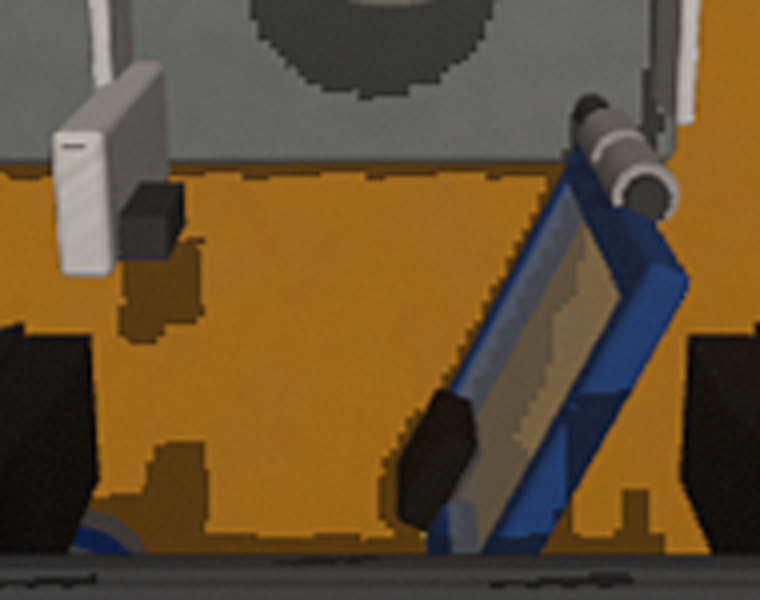

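```bash
python3 - <<'E'
from h import *
cm=vision.camera_model('wrist')
g=lambda u,v,z: atz(cm,160+u/4,150+v/4,z)
print('corners',g(687,283,.115),g(650,262,.115))
print('edge pts',g(545,548,.115),g(480,548,.115))
for z in (.06,.07,.08,.09,.1): print(z,g(643,198,z))
for z in (.03,.04,.05): print(z,g(590,108,z))
S=np.array([.6127,-.2375]); ex=np.array([1,-.03]);ey=np.array([.03,1])
print('door centre plane', S-.06*ex, 'hinge guess',S-.06*ex-.042*ey)
E
```

```text
corners [ 0.5463 -0.2828  0.115 ] [ 0.55   -0.2769  0.115 ]
edge pts [ 0.5003 -0.2605  0.115 ] [ 0.5006 -0.2496  0.115 ]
0.06 [ 0.5442 -0.2858  0.06  ]
0.07 [ 0.5471 -0.284   0.07  ]
0.08 [ 0.5501 -0.2821  0.08  ]
0.09 [ 0.5531 -0.2802  0.09  ]
0.1 [ 0.556  -0.2784  0.1   ]
0.03 [ 0.5558 -0.2796  0.03  ]
0.04 [ 0.558  -0.2781  0.04  ]
0.05 [ 0.5603 -0.2767  0.05  ]
door centre plane [ 0.5527 -0.2357] hinge guess [ 0.5514 -0.2777]
```

Request:
move_arm(
  steps=[
    [-3.5,2.2,0,0,0,-4,3],
    [-3.5,2.2,0,0,0,-8.5,0],
    [0,0,0,0,0,-8.5,0],
    [0,0,0,0,0,-8.5,0],
    [0,0,0,0,0,-8.5,0],
    [0,0,0,0,0,-8.5,0],
    [0,0,0,0,0,-8.5,0],
    [0,0,0,0,0,-8.5,0],
    [0,0,0,0,0,0,0],
    [0,0,0,0,0,0,0],
  ],
)

```text
time_s: 9.65
eef_pos: [0.4838, -0.2801, 0.1724]
tcp_rot: [-0.0, 0.859, 0.512, -0.0]
ft_force: [0.2, 0.1, -0.2]
opening: 0.008
```

```bash
cat > d.py <<'E'
from h import *
H=np.array([.553,-.280])
def tgt(phi,D,r=.065):
    return H+r*np.array([-np.sin(phi),np.cos(phi)])+D*np.array([-np.cos(phi),-np.sin(phi)])
E
python3 - <<'E'
from d import *
print(st()['joints'])
p=tgt(np.radians(62),.03); plan([*p,.091],np.radians(62))
save('wrist','w9.png'); save('top','t9.png')
E
```

```text
[-0.5694  0.0977  1.9254  0.0001  1.1188 -0.0738]
pos [ 0.4838 -0.2801  0.1724] shift cm [ 0.2508 -0.3939  8.139 ]
turn deg [-0.0174 -0.0084 -0.3955]
```

View pics/w9.png

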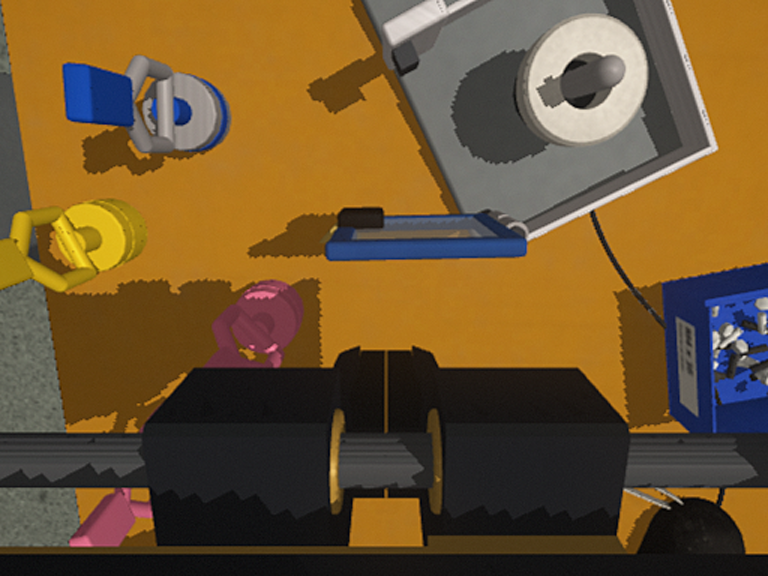

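View pics/t9.png

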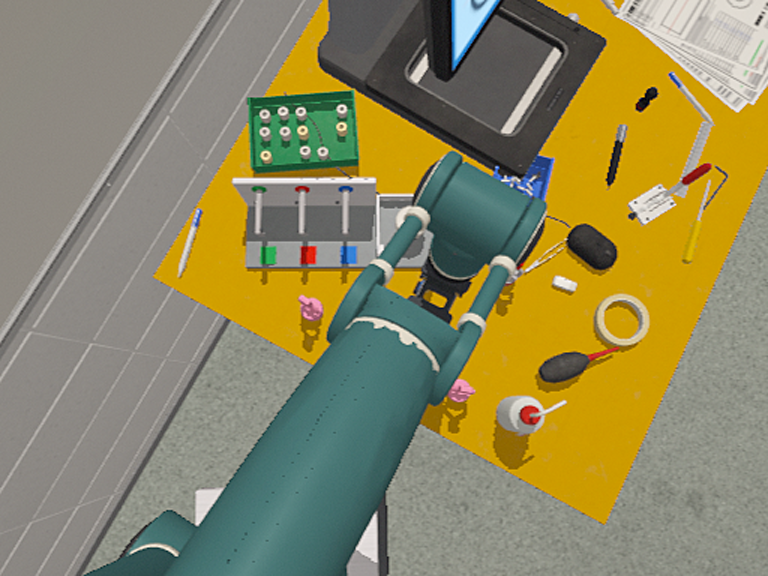

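Request:
move_arm(
  steps=[
    [0,-0.4,2,0,0,0,0],
    [0,0,3,0,0,0,0],
    [0,0,2,0,0,0,0],
    [0,0,1.1,0,0,0,0],
    [0,0,0,0,0,0,0],
    [0,0,0,0,0,0,0],
  ],
)

```text
time_s: 10.35
eef_pos: [0.4802, -0.2785, 0.0923]
tcp_rot: [0.0, 0.858, 0.513, 0.0]
ft_force: [0.3, -0.4, 0.2]
opening: 0.006
```

```bash
python3 - <<'E'
from d import *
P,R=tool()
save('wrist','w10.png'); print(st()['ft_force'])
# sweep rows: tool-frame steps
prev=P[:2]; 
yaw=np.arctan2(R[1,0],R[0,0]); print(P,np.degrees(yaw))
E
```

```text
[ 0.8326 -0.5886  0.277 ]
[ 0.4802 -0.2785  0.0923] 61.75380390548902
```

View pics/w10.png

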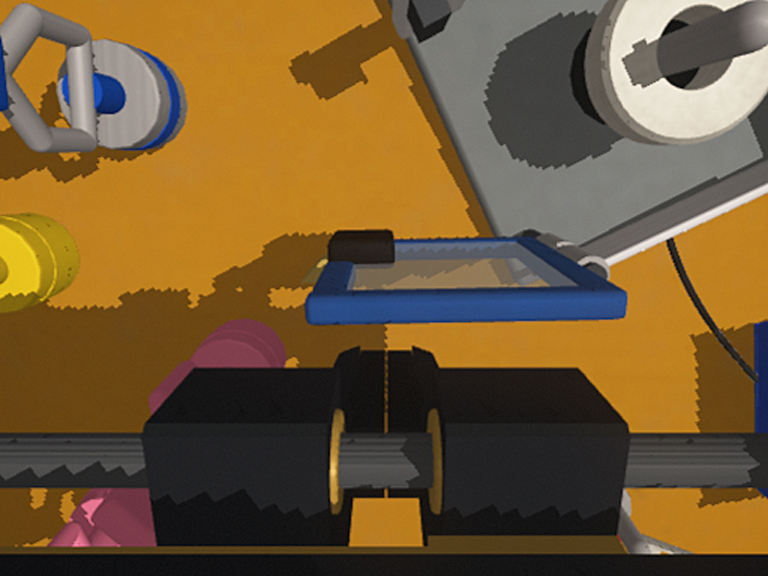

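```bash
python3 - <<'E'
from d import *
P,R=tool();cm=vision.camera_model('wrist')
f=lambda u,v,z: R.T@(atz(cm,u/1.5,v/1.5,z)-P)*1000
print(f(383,298,.115),f(626,292,.115),f(309,304,.115),f(383,323,.108))
print('finger front?',f(383,350,.0923), f(360,350,.11))
print('H',R.T@(np.array([*H,.09])-P)*1000)
E
```

```text
[ 32.1778  -0.5428 -22.1164] [ 33.7459  60.0082 -21.9991] [ 30.609  -19.0852 -22.1521] [ 23.1808  -0.5834 -15.1151]
finger front? [ 9.1149 -0.6706  0.587 ] [ 16.2484  -6.7274 -17.1259]
H [33.1497 64.4048  3.0096]
```

Request:
move_arm(
  steps=[
    [0.8,0,0,0,0,0,0],
    [0.6,0,0,0,0,0,0],
    [0.9,-0.13,0,0,0,8,0],
    [0.9,-0.13,0,0,0,8,0],
    [0.9,-0.13,0,0,0,8,0],
    [0.9,-0.13,0,0,0,8,0],
    [0.9,-0.13,0,0,0,8,0],
    [0,0,0,0,0,0,0],
    [0,0,0,0,0,0,0],
  ],
)

```text
time_s: 11.3
eef_pos: [0.5128, -0.2295, 0.0921]
tcp_rot: [0.0, 0.982, 0.191, 0.0]
ft_force: [0.1, -0.5, 0.0]
opening: 0.008
```

```bash
python3 - <<'E'
from d import *
P,R=tool()
save('wrist','w11.png'); print(st()['ft_force'])
yaw=np.arctan2(R[1,0],R[0,0]); print(P,np.degrees(yaw),'H',R.T@(np.array([*H,.09])-P)*1000)
E
```

```text
[ 0.244   0.4886 -0.5421]
[ 0.5128 -0.2295  0.0921] 22.03035252000657 H [18.2787 61.8949  2.1897]
```

View pics/w11.png

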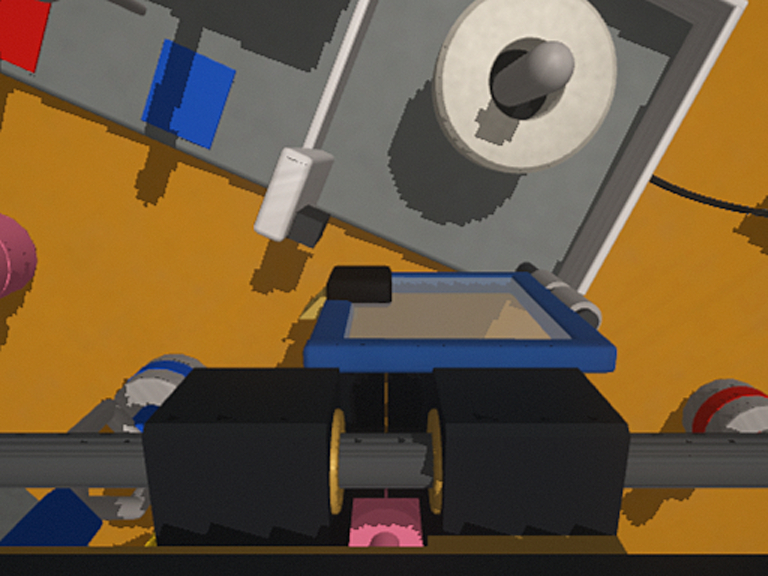

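Request:
move_arm(
  steps=[
    [0.9,-0.13,0,0,0,8,0],
    [0.9,-0.13,0,0,0,8,0],
    [0.9,-0.13,0,0,0,7.7,0],
    [0.3,0,0,0,0,0,0],
    [0,0,0,0,0,0,0],
    [0,0,0,0,0,0,0],
  ],
)

```text
time_s: 11.95
eef_pos: [0.5405, -0.2199, 0.0917]
tcp_rot: [0.0, 1.0, -0.015, 0.0]
ft_force: [-0.3, 0.7, -0.8]
opening: 0.004
```

```bash
python3 - <<'E'
from d import *
P,R=tool()
save('wrist','w12.png'); print(st()['ft_force'])
yaw=np.arctan2(R[1,0],R[0,0]); print(P,np.degrees(yaw),'H',R.T@(np.array([*H,.09])-P)*1000)
E
```

```text
[0.5187 0.2843 0.8012]
[ 0.5405 -0.2199  0.0917] -1.7627818389348193 H [14.3404 59.663   1.6914]
```

View pics/w12.png

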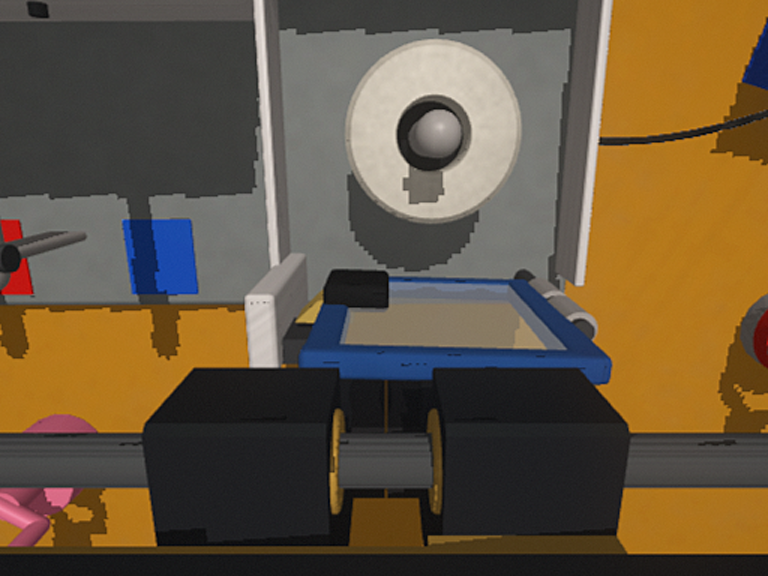

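```bash
python3 - <<'E'
from d import *
im=cv2.imread('pics/raw_w12.png'); cv2.imwrite('pics/w12z.png',cv2.resize(im[150:270,150:420],None,fx=2.9,fy=2.9,interpolation=cv2.INTER_CUBIC))
P,R=tool();cm=vision.camera_model('wrist')
g=lambda u,v,z: R.T@(atz(cm,u/1.5,v/1.5,z)-P)*1000
print(g(303,365,.115),g(610,383,.115))
print(R.T@([*H,.09]-P)*1000)
E
```

```text
[ 14.5544 -21.2387 -23.2899] [  9.5308  58.1677 -23.2817]
[14.4167 59.6329  1.72  ]
```

View pics/w12z.png

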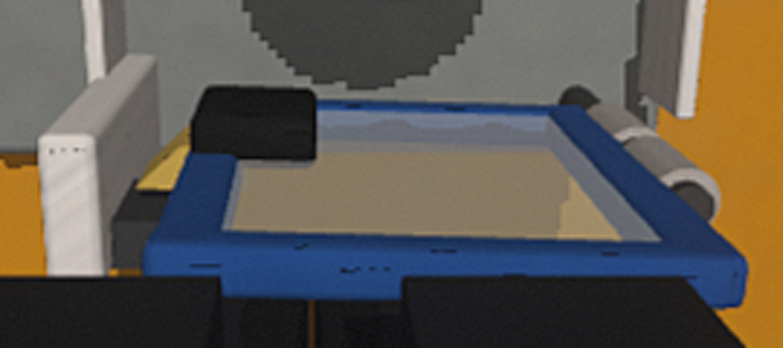

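Request:
move_arm(
  steps=[
    [-1.5,0,0,0,0,0,0],
    [-3,0,-1,0,0,0,0],
    [-3,0,-3,0,0,0,0],
    [0,0,-4,0,0,0,3],
    [0,0,-3,0,0,0,6],
    [0,0,0,0,0,0,6],
    [0,0,0,0,0,0,6],
  ],
)

```text
time_s: 12.7
eef_pos: [0.4661, -0.2176, 0.2027]
tcp_rot: [0.001, 1.0, -0.016, 0.001]
ft_force: [-0.4, 0.9, -0.2]
opening: 0.344
```

```bash
python3 - <<'E'
from d import *
save('wrist','w13.png')
im=cv2.imread('pics/raw_w13.png'); cv2.imwrite('pics/w13z.png',cv2.resize(im[80:240,140:380],None,fx=3.3,fy=3.3,interpolation=cv2.INTER_CUBIC))
save('top','t13.png'); print(tool()[0],st()['time_s'])
E
```

```text
[ 0.4648 -0.2168  0.2003] 12.8
```

View pics/w13z.png

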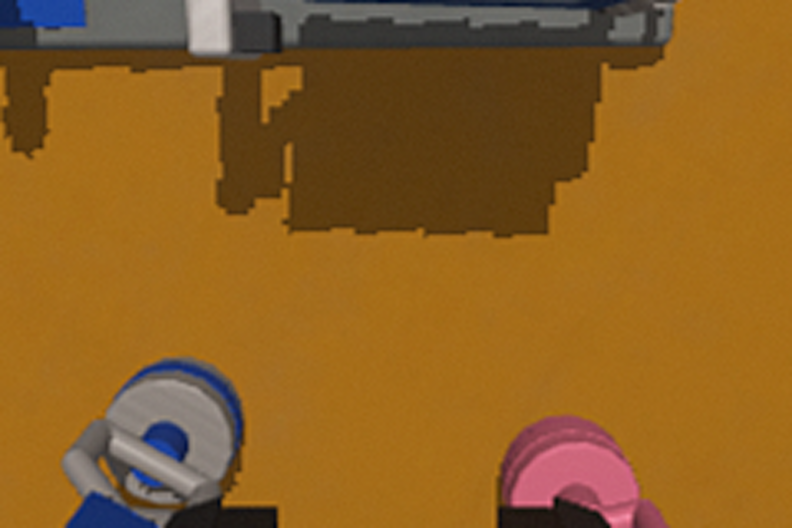

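View pics/w13.png

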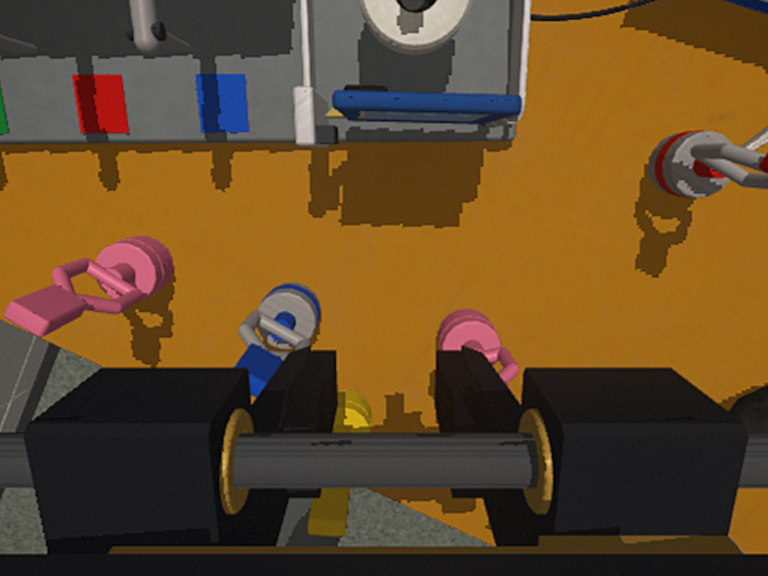

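View pics/t13.png

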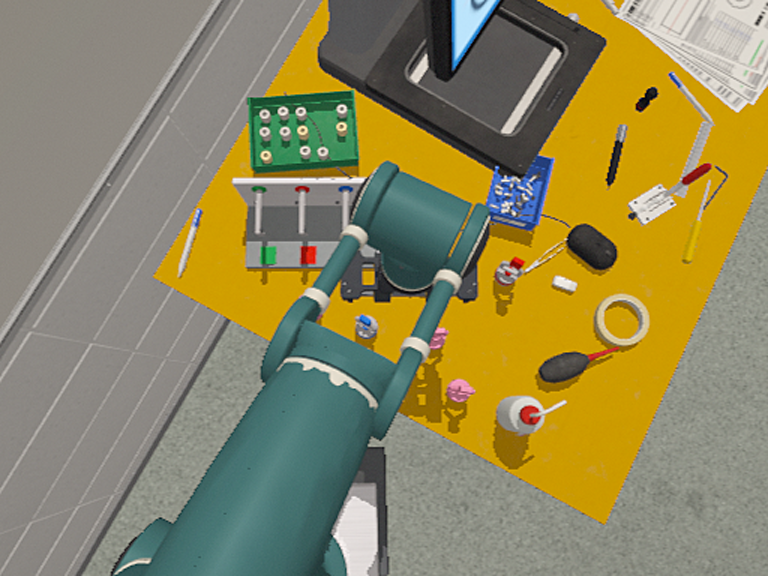

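Request:
move_arm(
  steps=[
    [-1.5,-2,-1,0,0,0,6],
    [-1.2,-2.2,-1,0,0,0,6],
    [-1.2,-2.2,0,0,0,0,6],
    [0,0,0,0,0,0,6],
    [0,0,0,0,0,0,6],
    [0,0,0,0,0,0,6],
  ],
)

```text
time_s: 13.4
eef_pos: [0.4288, -0.1524, 0.2208]
tcp_rot: [-0.0, 1.0, -0.017, -0.001]
ft_force: [-0.7, 0.2, 0.5]
opening: 0.68
```

```bash
python3 - <<'E'
from d import *
save('wrist','w14.png')
print(tool()[0],st()['time_s'])
E
```

```text
[ 0.4289 -0.1525  0.2209] 13.45
```

View pics/w14.png

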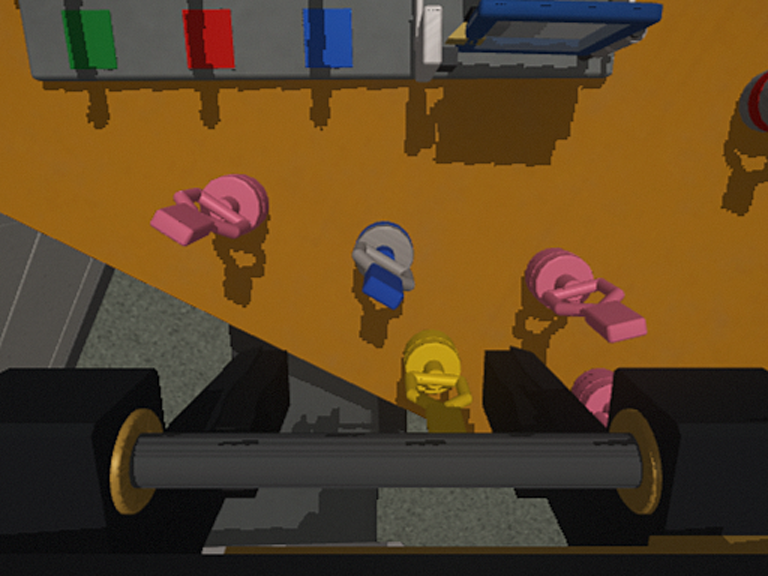

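```bash
python3 - <<'E'
from d import *
im=cv2.imread('pics/raw_w14.png'); cv2.imwrite('pics/w14z.png',cv2.resize(im[140:215,225:295],None,fx=8,fy=8,interpolation=cv2.INTER_CUBIC))
E
```

```text
(no output)
```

View pics/w14z.png

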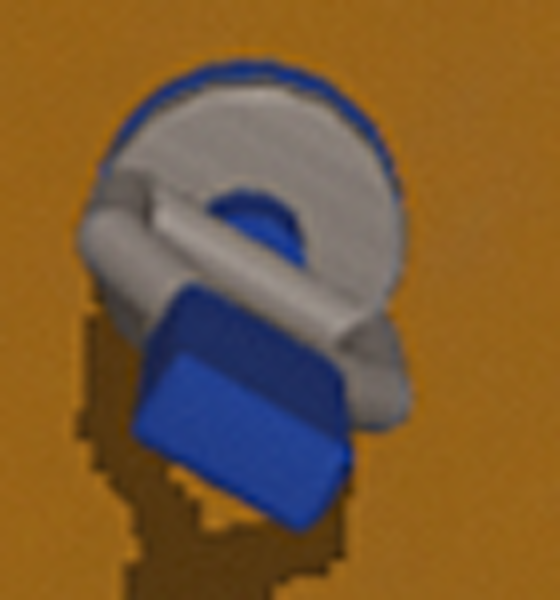

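```bash
python3 - <<'E'
from d import *
cm=vision.camera_model('wrist')
g=lambda u,v,z: atz(cm,225+u/8,140+v/8,z)
c=[g(*p,.124) for p in ((180,350),(350,455),(305,530),(132,435))]
for k in c: print(k)
print('mid',np.mean(c,0)); d=(c[1]-c[0]+c[2]-c[3])/2; print(np.linalg.norm(d),np.degrees(np.arctan2(d[1],d[0])), np.linalg.norm(c[3]-c[0]))
b=g(340,325,.055)-g(160,215,.055); print('bar',np.degrees(np.arctan2(b[1],b[0])))
print('foot',g(250,205,.03))
# target yaw: tool y=(sin,-cos) -> angle=yaw-90
y=np.arctan2(d[1],d[0])+np.pi/2; print('yaw',np.degrees(y))
plan([*np.mean(c,0)[:2],.094],y)
E
```

```text
[ 0.4379 -0.1459  0.124 ]
[ 0.4275 -0.1611  0.124 ]
[ 0.4204 -0.1568  0.124 ]
[ 0.43   -0.1412  0.124 ]
mid [ 0.4289 -0.1513  0.124 ]
0.01839188798215729 -123.1122288956145 0.009177327122193723
bar -123.8691838163929
foot [ 0.4333 -0.152   0.03  ]
yaw -33.112228895614514
pos [ 0.4289 -0.1525  0.2209] shift cm [ 0.0121 -0.1189 12.6949]
turn deg [ 0.0084  0.0664 31.1802]
```

Request:
move_arm(
  grip_force=40,
  steps=[
    [0,-0.1,0,0,0,7.8,6],
    [0,0,0,0,0,7.8,6],
    [0,0,1,0,0,7.8,6],
    [0,0,2,0,0,7.8,6],
    [0,0,3,0,0,0,6],
    [0,0,2.5,0,0,0,6],
    [0,0,0,0,0,0,6],
    [0,0,0,0,0,0,6],
  ],
)

```text
time_s: 14.25
eef_pos: [0.4287, -0.1513, 0.1364]
tcp_rot: [-0.0, 0.958, -0.285, -0.001]
ft_force: [-0.2, 0.4, 0.6]
opening: 0.681
```

```bash
python3 - <<'E'
from d import *
save('wrist','w15.png')
P,R=tool(); cm=vision.camera_model('wrist')
print(P,st()['time_s'],np.degrees(np.arctan2(R[1,0],R[0,0])))
E
```

```text
[ 0.4296 -0.1516  0.1375] 14.3 -33.14221379868016
```

View pics/w15.png

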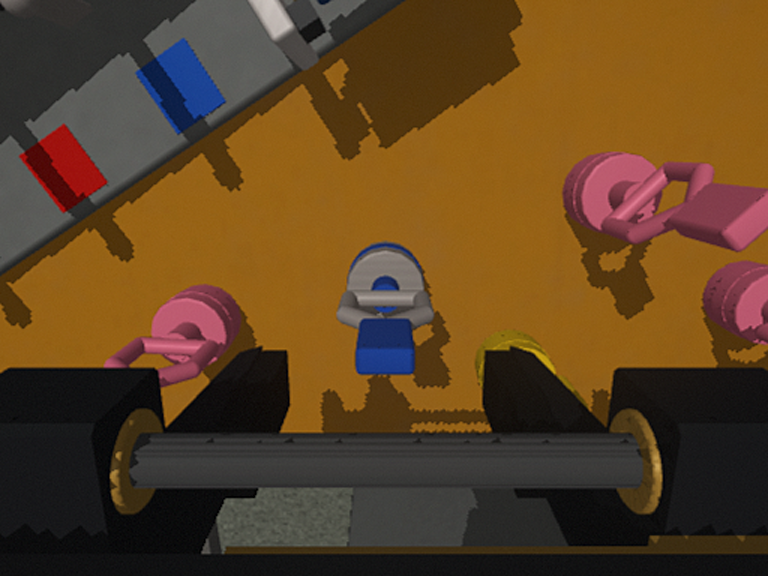

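```bash
python3 - <<'E'
from d import *
P,R=tool(); cm=vision.camera_model('wrist')
g=lambda u,v,z: R.T@(atz(cm,u/1.5,v/1.5,z)-P)*1000
print(g(357,347,.124),g(413,347,.124),g(385,374,.124),g(385,346,.124))
E
```

```text
[ 4.8707 -9.4595 13.5079] [ 4.8741  9.0503 13.5059] [-4.8076 -0.2009 13.4991] [ 5.2254 -0.2054 13.5072]
```

Tab is centred. Descend and grip.

Request:
move_arm(
  grip_force=40,
  steps=[
    [0,0,2,0,0,0,5],
    [0,0,1.5,0,0,0,5],
    [0,0,0.8,0,0,0,5],
    [0,0,0,0,0,0,5],
    [0,0,0,0,0,0,1],
    [0,0,0,0,0,0,1],
    [0,0,0,0,0,0,1],
    [0,0,0,0,0,0,1],
    [0,0,0,0,0,0,1],
    [0,0,0,0,0,0,1],
  ],
)

```text
time_s: 15.3
eef_pos: [0.4292, -0.1512, 0.0943]
tcp_rot: [0.0, 0.959, -0.285, 0.0]
ft_force: [-0.4, -0.7, 4.2]
opening: 0.226
```

Request:
move_arm(
  steps=[
    [0,0,-2,0,0,0,1],
    [0,0,-4,0,0,0,1],
    [0,0,-4,0,0,0,1],
    [0,0,-3,0,0,0,1],
    [0,0,-1.6,0,0,0,1],
    [1.8,-2,0,0,0,0,1],
    [1.8,-2.1,0,0,0,0,1],
    [1.8,-2.1,0,0,0,0,1],
    [1.8,-2.1,0,0,0,0,1],
    [0,0,0,0,0,-7.9,1],
    [0,0,0,0,0,-7.9,1],
    [0,0,0,0,0,-7.9,1],
    [0,0,0,0,0,-7.7,1],
    [0,0,0,0,0,0,1],
    [0,0,0,0,0,0,1],
  ],
)

```text
time_s: 16.8
eef_pos: [0.534, -0.1206, 0.2388]
tcp_rot: [-0.0, 1.0, -0.017, -0.001]
ft_force: [-0.4, 0.3, -2.9]
opening: 0.221
```

```bash
python3 - <<'E'
from d import *
save('wrist','w16.png')
P,R=tool(); cm=vision.camera_model('wrist')
print(P,st()['time_s'],np.degrees(np.arctan2(R[1,0],R[0,0])),st()['opening'])
E
```

```text
[ 0.5341 -0.1206  0.2391] 16.85 -1.873210155385361 0.21837844060026645
```

View pics/w16.png

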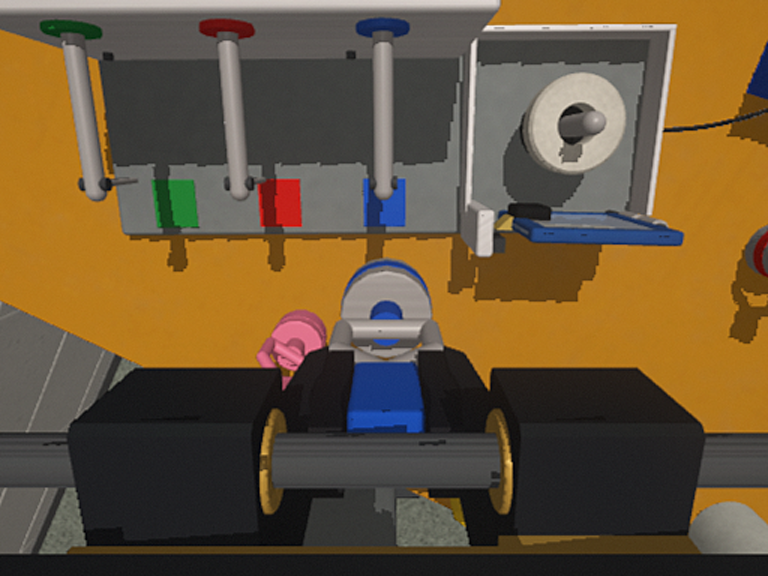

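```bash
python3 - <<'E'
from d import *
P,R=tool(); cm=vision.camera_model('wrist')
f=lambda u,v,z: atz(cm,u/1.5,v/1.5,z)
for n,t,b in (('g',(96,192),(78,48)),('r',(239,190),(230,46)),('b',(383,190),(382,46))):
    a=f(*t,.112);c=f(*b,.112); d=c-a; print(n,a,c,np.degrees(np.arctan2(d[1],d[0])), R.T@(a-P)*1000)
print('tiles', f(176,205,.005),f(385,203,.005))
print('door', f(510,228,.115),f(683,236,.115))
E
```

```text
g [0.5852 0.0288 0.112 ] [0.6541 0.025  0.112 ] -3.1456994521218884 [  46.3426 -150.9786  127.0568]
r [ 0.5839 -0.0459  0.112 ] [ 0.6526 -0.0489  0.112 ] -2.5385209168505734 [ 47.4124 -76.2974 127.0309]
b [ 0.5814 -0.1209  0.112 ] [ 0.6503 -0.1227  0.112 ] -1.5045082509717085 [ 47.4555  -1.2266 127.006 ]
tiles [0.5674 0.0315 0.005 ] [ 0.5639 -0.1213  0.005 ]
door [ 0.5599 -0.187   0.115 ] [ 0.5527 -0.2785  0.115 ]
```

Request:
move_arm(
  steps=[
    [0,-0.1,2,0,0,0,1],
    [0,0,4,0,0,0,1],
    [0,0,3,0,0,0,1],
    [0,0,1,0,0,0,1],
    [0,0,0,0,0,0,1],
    [0,0,0,0,0,0,1],
  ],
)

```text
time_s: 17.45
eef_pos: [0.5355, -0.12, 0.141]
tcp_rot: [0.0, 1.0, -0.015, 0.001]
ft_force: [0.3, 0.7, -2.3]
opening: 0.225
```

```bash
python3 - <<'E'
from d import *
save('wrist','w17.png')
P,R=tool(); cm=vision.camera_model('wrist')
print(P,st()['time_s'],np.degrees(np.arctan2(R[1,0],R[0,0])),st()['opening'])
E
```

```text
[ 0.5361 -0.1202  0.1417] 17.5 -1.7458929475415046 0.2205576907588018
```

View pics/w17.png

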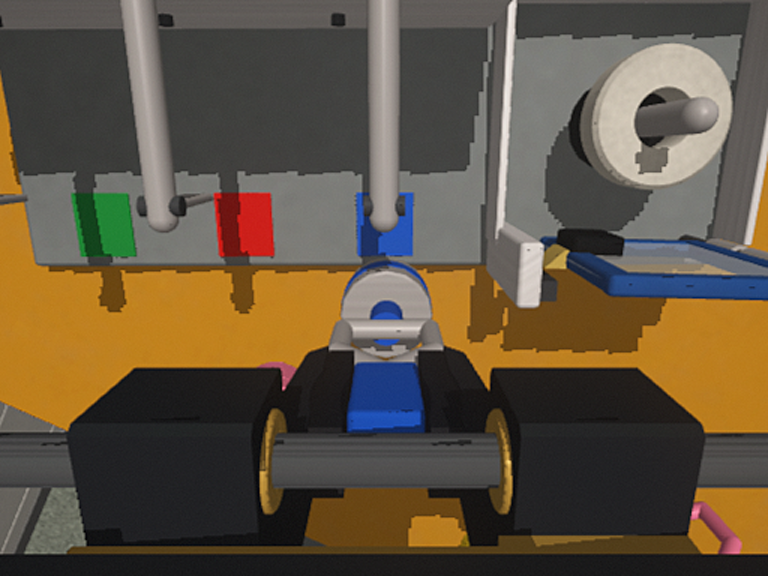

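Request:
move_arm(
  steps=[
    [1.5,0,0.3,0,0,0,1],
    [1.5,0,0,0,0,0,1],
    [1.2,0,0,0,0,0,1],
    [1,0,0,0,0,0,1],
    [1,0,0,0,0,0,1],
    [0,0,0,0,0,0,1],
  ],
)

```text
time_s: 18.1
eef_pos: [0.5981, -0.1217, 0.1373]
tcp_rot: [0.0, 1.0, -0.015, 0.001]
ft_force: [-0.8, 0.7, -1.6]
opening: 0.222
```

```bash
python3 - <<'E'
from d import *
save('wrist','w18.png')
P,R=tool(); cm=vision.camera_model('wrist')
print(P,st()['time_s'],np.degrees(np.arctan2(R[1,0],R[0,0])),st()['ft_force'])
E
```

```text
[ 0.597  -0.1216  0.1369] 18.15 -1.7044742335694099 [-0.1586 -0.4409 -2.1897]
```

View pics/w18.png

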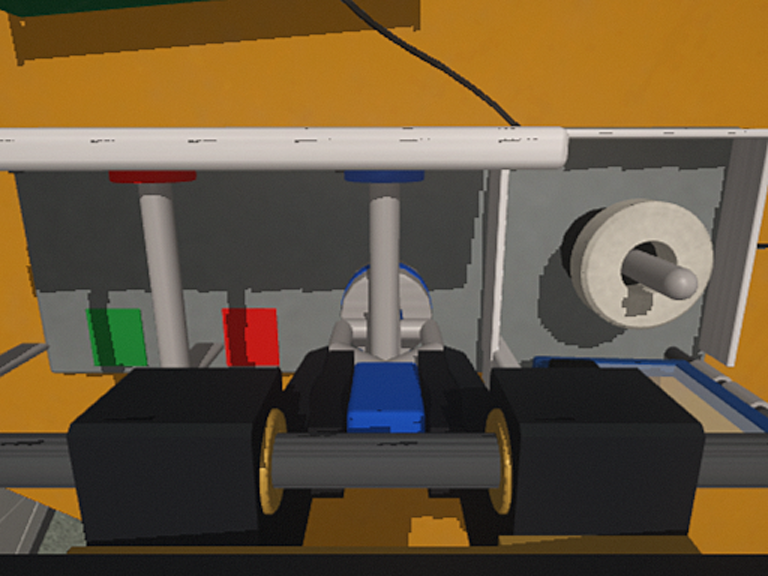

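Request:
move_arm(
  steps=[
    [1,0,0,0,0,0,1],
    [1,0,0,0,0,0,1],
    [1,0,0,0,0,0,1],
    [0.8,0,0,0,0,0,1],
    [0,0,0,0,0,0,1],
    [0,0,0,0,0,0,1],
  ],
)

```text
time_s: 18.75
eef_pos: [0.6345, -0.1227, 0.1365]
tcp_rot: [-0.0, 1.0, -0.015, -0.0]
ft_force: [-1.2, 0.4, -2.6]
opening: 0.223
```

```bash
python3 - <<'E'
from d import *
save('wrist','w19.png'); save('scene','s19.png')
im=cv2.imread('pics/raw_s19.png'); cv2.imwrite('pics/s19z.png',cv2.resize(im[110:280,90:290],None,fx=3.5,fy=3.5,interpolation=cv2.INTER_CUBIC))
P,R=tool(); cm=vision.camera_model('wrist')
print(P,st()['time_s'],np.degrees(np.arctan2(R[1,0],R[0,0])),st()['ft_force'])
print(atz(cm,256,114,.134))
E
```

```text
[ 0.6341 -0.1227  0.1365] 18.85 -1.7156408313620979 [-0.9005  0.2572 -1.7336]
[ 0.6961 -0.124   0.134 ]
```

View pics/w19.png

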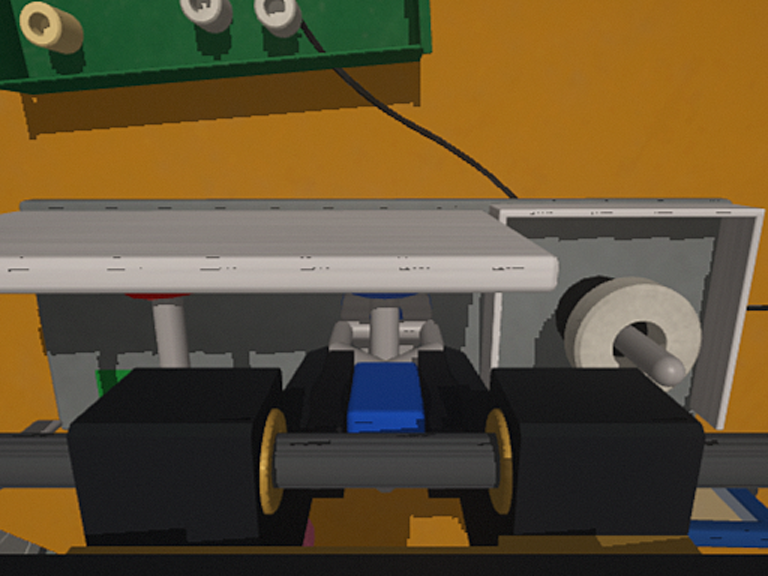

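View pics/s19z.png

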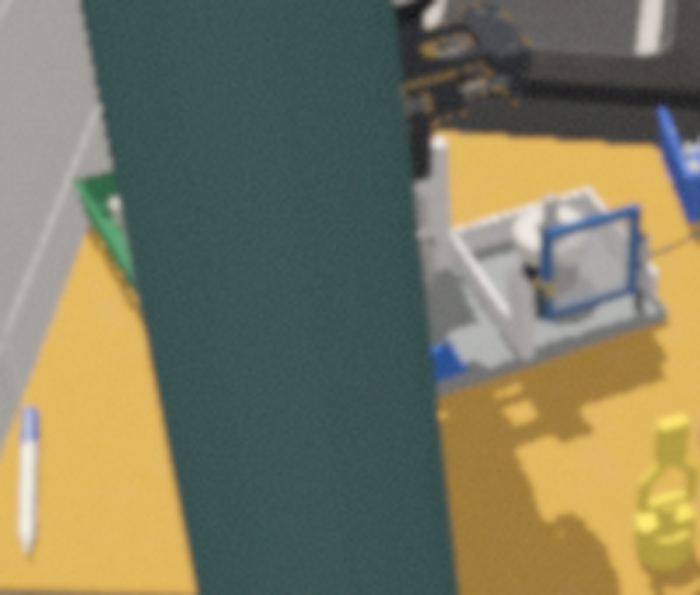

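Request:
move_arm(
  steps=[
    [0,0,0.4,0,0,0,1],
    [0,0,0.3,0,0,0,1],
    [0,0,0,0,0,0,1],
    [0,0,0,0,0,0,1],
  ],
)

```text
time_s: 19.25
eef_pos: [0.6342, -0.1225, 0.1295]
tcp_rot: [-0.0, 1.0, -0.015, -0.0]
ft_force: [-0.9, 0.4, -2.9]
opening: 0.222
```

Request:
move_arm(
  steps=[
    [0,0,0.1,0,0,0,1],
    [0,0,0,0,0,0,1],
    [0,0,0.1,0,0,0,1],
    [0,0,0,0,0,0,1],
  ],
)

```text
time_s: 19.65
eef_pos: [0.6348, -0.1225, 0.1288]
tcp_rot: [-0.0, 1.0, -0.015, 0.0]
ft_force: [-2.5, 2.5, 4.2]
opening: 0.219
```

Request:
move_arm(
  steps=[
    [0,0,0,0,0,0,2.6],
    [0,0,0,0,0,0,3.6],
    [0,0,0,0,0,0,3.6],
    [0,0,-0.5,0,0,0,3.6],
    [0,0,-2,0,0,0,3.6],
    [0,0,-4,0,0,0,3.6],
    [-3,0,-4,0,0,0,4],
    [-4,0,0,0,0,0,5],
    [-4,0,0,0,0,0,5],
    [0,0,0,0,0,0,5],
    [0,0,0,0,0,0,5],
  ],
)

```text
time_s: 20.75
eef_pos: [0.5243, -0.1196, 0.2333]
tcp_rot: [0.0, 1.0, -0.015, 0.001]
ft_force: [-0.0, -0.1, -0.3]
opening: 0.565
```

```bash
python3 - <<'E'
from d import *
save('wrist','w20.png'); save('top','t20.png')
print(tool()[0])
im=cv2.imread('pics/raw_w20.png'); cv2.imwrite('pics/w20z.png',cv2.resize(im[0:180,100:340],None,fx=3.2,fy=3.2,interpolation=cv2.INTER_CUBIC))
E
```

```text
[ 0.5257 -0.1197  0.2333]
```

View pics/w20.png

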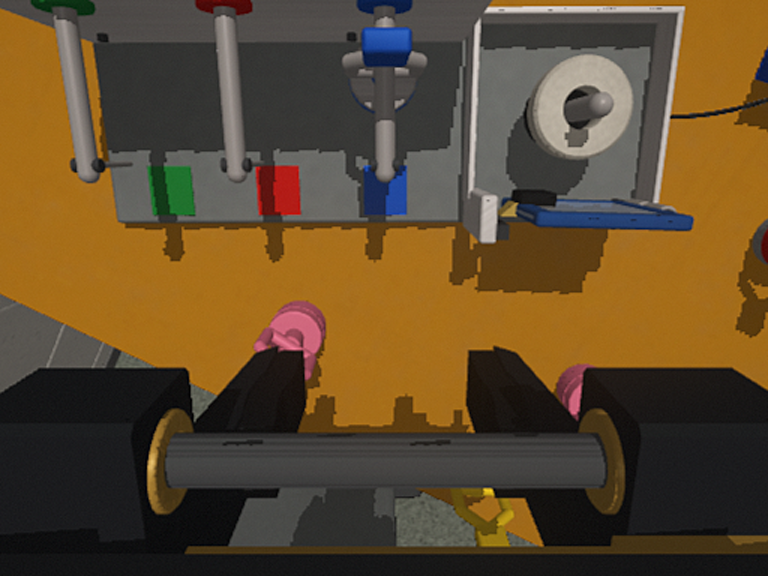

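View pics/w20z.png

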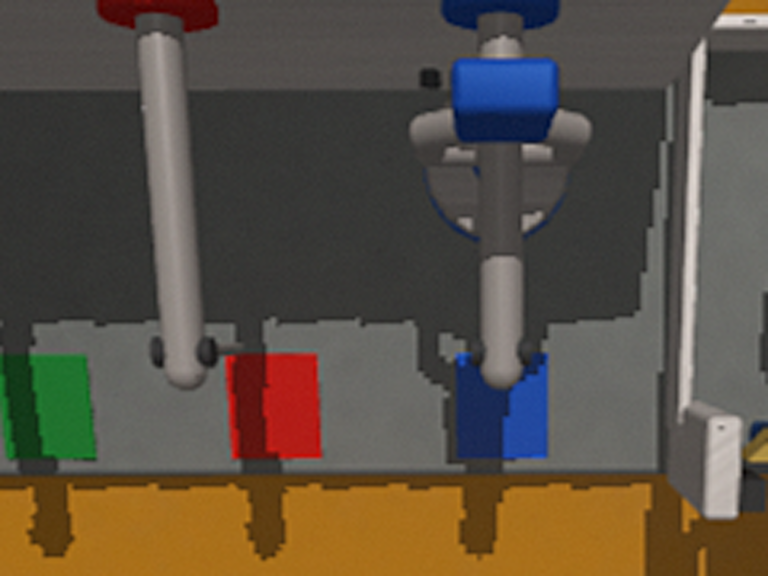

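View pics/t20.png

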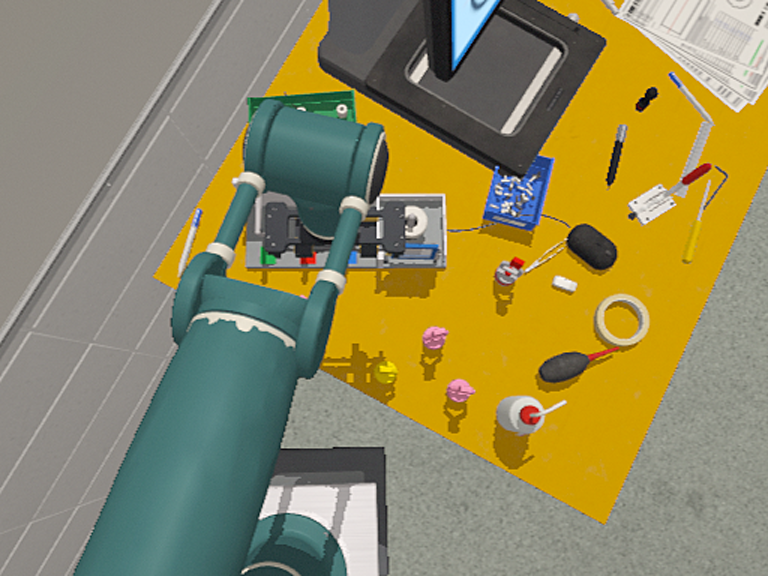

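Request:
move_arm(
  steps=[
    [0,3,0,0,0,0,5],
    [0,4.4,0,0,0,0,5],
    [0,4.4,0,0,0,0,5],
    [0,4.4,0,0,0,0,5],
    [0,4.4,0,0,0,0,5],
    [0,4.4,0,0,0,0,5],
    [0,4.2,0,0,0,0,5],
    [0,0,0,0,0,0,5],
    [0,0,0,0,0,0,5],
  ],
)

```text
time_s: 21.75
eef_pos: [0.5164, -0.4125, 0.2317]
tcp_rot: [-0.001, 1.0, -0.016, -0.0]
ft_force: [-0.3, 0.7, 0.1]
opening: 0.566
```

```bash
python3 - <<'E'
from d import *
save('wrist','w21.png'); save('scene','s21.png')
print(tool()[0])
im=cv2.imread('pics/raw_w21.png'); cv2.imwrite('pics/w21z.png',cv2.resize(im[130:215,215:305],None,fx=7,fy=7,interpolation=cv2.INTER_CUBIC))
im=cv2.imread('pics/raw_s21.png'); cv2.imwrite('pics/s21z.png',cv2.resize(im[110:280,90:290],None,fx=3.5,fy=3.5,interpolation=cv2.INTER_CUBIC))
E
```

```text
[ 0.5165 -0.4106  0.2321]
```

View pics/w21.png

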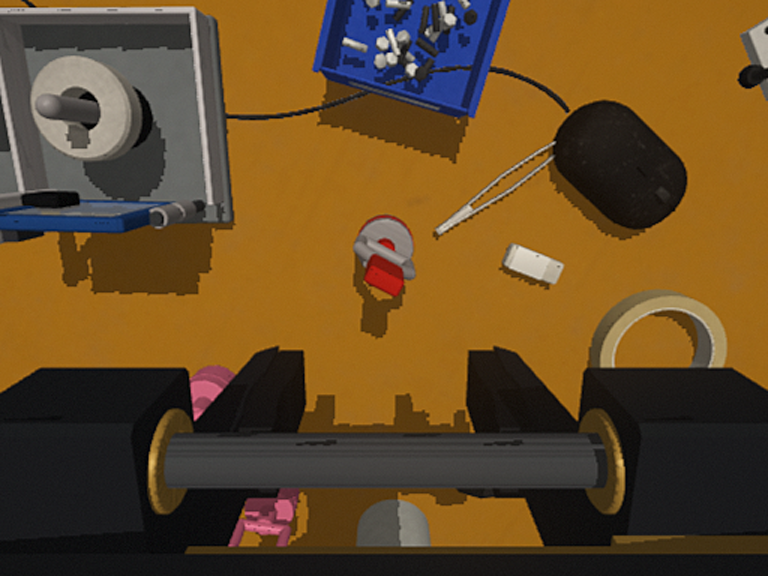

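View pics/w21z.png

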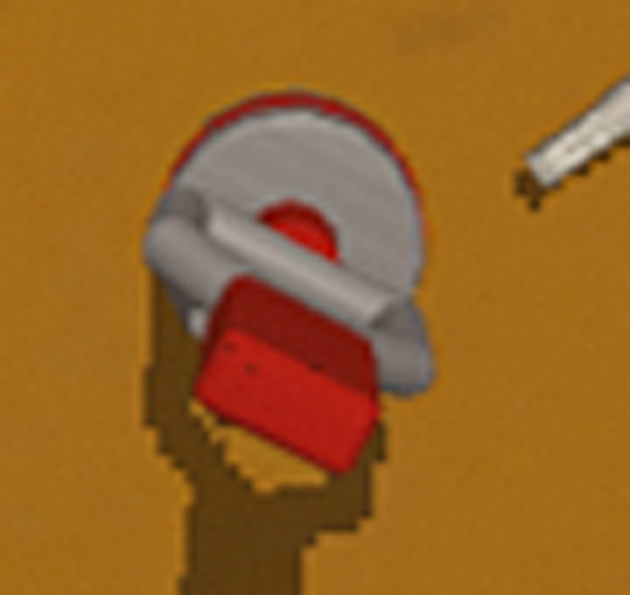

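View pics/s21z.png

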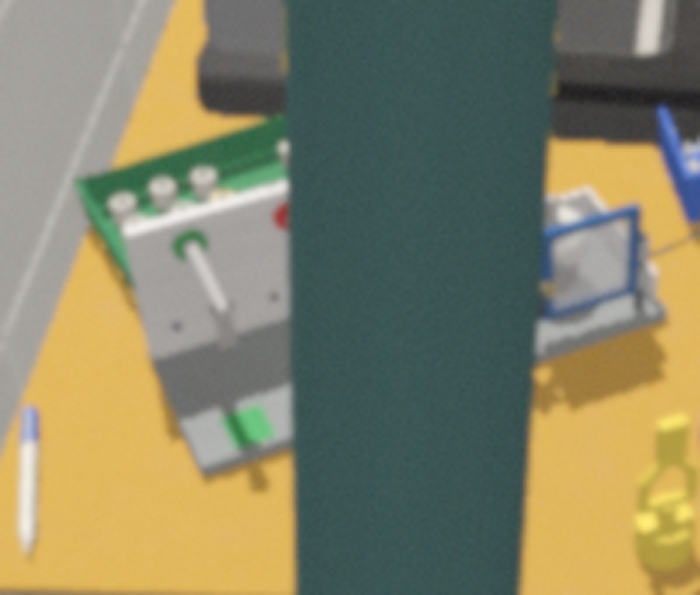

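```bash
python3 - <<'E'
from d import *
cm=vision.camera_model('wrist')
g=lambda u,v,z: atz(cm,215+u/7,130+v/7,z)
c=[g(*p,.124) for p in ((228,328),(380,400),(342,476),(195,390))]
print('mid',np.mean(c,0)); d=(c[1]-c[0]+c[2]-c[3])/2; print(np.linalg.norm(d),np.degrees(np.arctan2(d[1],d[0])), np.linalg.norm(c[3]-c[0]))
b=g(390,310,.055)-g(215,220,.055); print('bar',np.degrees(np.arctan2(b[1],b[0])))
y=np.arctan2(d[1],d[0])+np.pi/2; print('yaw',np.degrees(y))
plan([*np.mean(c,0)[:2],.137],y); print(st()['joints'])
E
```

```text
mid [ 0.52   -0.4099  0.124 ]
0.01855126871658294 -120.26805123347994 0.007809681515725129
bar -119.21886758396433
yaw -30.26805123347994
pos [ 0.5165 -0.4106  0.2321] shift cm [ 0.3593 -0.0705  9.5107]
turn deg [-0.0543  0.0435 28.5884]
[-0.7097  0.2401  1.6457  0.0006  1.2569  0.8902]
```

Request:
move_arm(
  steps=[
    [0.3,-0.1,0,0,0,7,5],
    [0,0,1,0,0,7,5],
    [0,0,2,0,0,7,5],
    [0,0,3,0,0,7,5],
    [0,0,2.5,0,0,0,5],
    [0,0,1,0,0,0,5],
    [0,0,0,0,0,0,5],
    [0,0,0,0,0,0,5],
  ],
)

```text
time_s: 22.65
eef_pos: [0.5197, -0.4102, 0.1388]
tcp_rot: [0.0, 0.967, -0.256, 0.001]
ft_force: [-0.0, -0.8, -0.2]
opening: 0.571
```

```bash
python3 - <<'E'
from d import *
save('wrist','w22.png')
P,R=tool(); print(P,np.degrees(np.arctan2(R[1,0],R[0,0])))
im=cv2.imread('pics/raw_w22.png'); cv2.imwrite('pics/w22z.png',cv2.resize(im[170:290,180:330],None,fx=5,fy=5,interpolation=cv2.INTER_CUBIC))
E
```

```text
[ 0.52   -0.4107  0.1396] -29.667982016756763
```

View pics/w22z.png

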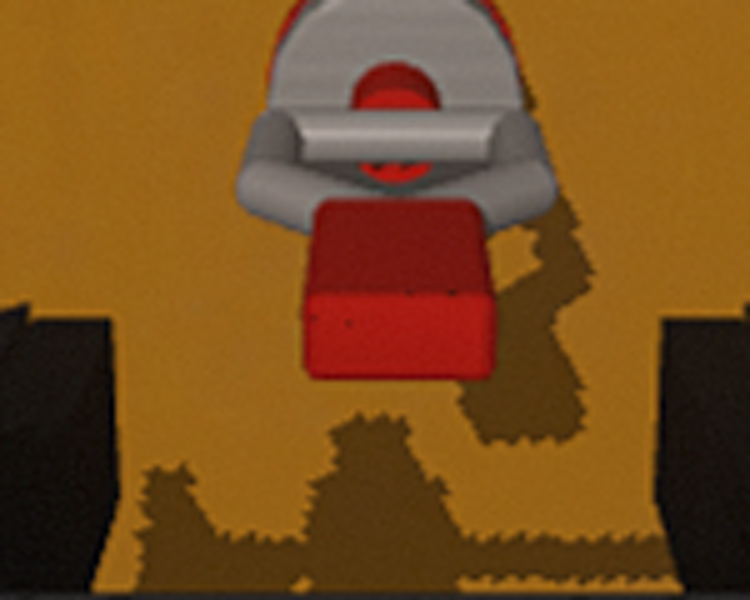

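Request:
move_arm(
  grip_force=40,
  steps=[
    [0,0.15,2,0,0,0,5],
    [0,0,1.7,0,0,0,5],
    [0,0,0.8,0,0,0,5],
    [0,0,0,0,0,0,5],
    [0,0,0,0,0,0,1],
    [0,0,0,0,0,0,1],
    [0,0,0,0,0,0,1],
    [0,0,0,0,0,0,1],
    [0,0,0,0,0,0,1],
    [0,0,0,0,0,0,1],
  ],
)

```text
time_s: 23.7
eef_pos: [0.5185, -0.4118, 0.0934]
tcp_rot: [0.0, 0.967, -0.256, 0.001]
ft_force: [1.1, 0.2, 2.8]
opening: 0.22
```

Request:
move_arm(
  steps=[
    [0,0,-2,0,0,0,1],
    [0,0,-4,0,0,0,1],
    [0,0,-4,0,0,-7,1],
    [0,0,-3,0,0,-7,1],
    [0,0,-1.7,0,0,-7,1],
    [0,0,0,0,0,-7,1],
    [0.1,-2.5,0,0,0,0,1],
    [0.1,-4,0,0,0,0,1],
    [0.1,-4.2,0,0,0,0,1],
    [0.1,-4.2,0,0,0,0,1],
    [0.1,-4.2,0,0,0,0,1],
    [0,-4.2,0,0,0,0,1],
    [0,-4.2,0,0,0,0,1],
    [0,-4.2,0,0,0,0,1],
    [0,-3,0,0,0,0,1],
    [0,-2,0,0,0,0,1],
    [0,0,0,0,0,0,1],
    [0,0,0,0,0,0,1],
  ],
)

```text
time_s: 25.5
eef_pos: [0.5336, -0.0449, 0.2391]
tcp_rot: [0.0, 1.0, -0.014, -0.001]
ft_force: [-0.2, 0.5, -1.8]
opening: 0.222
```

```bash
python3 - <<'E'
from d import *
save('wrist','w23.png')
P,R=tool(); print(P,np.degrees(np.arctan2(R[1,0],R[0,0])),st()['opening'])
plan([.535,-.0447,.1405],np.radians(-1.7))
E
```

```text
[ 0.5337 -0.0455  0.2392] -1.6966898171790172 0.2274360880535076
pos [ 0.5337 -0.0455  0.2392] shift cm [ 0.1346 -0.0874  9.8731]
turn deg [0.037  0.049  0.0033]
```

View pics/w23.png

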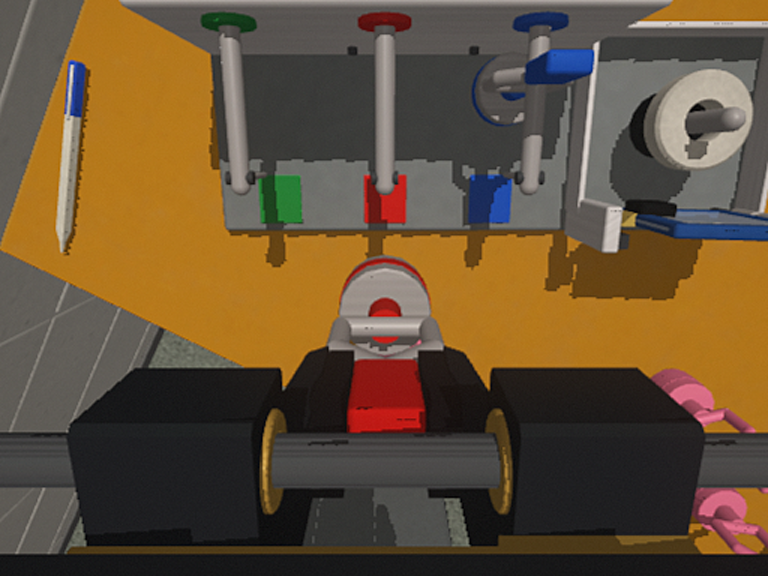

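Request:
move_arm(
  steps=[
    [0.1,-0.05,2,0,0,0,1],
    [0,0,4,0,0,0,1],
    [0,0,3,0,0,0,1],
    [0,0,1.1,0,0,0,1],
    [0,0,0,0,0,0,1],
    [0,0,0,0,0,0,1],
  ],
)

```text
time_s: 26.15
eef_pos: [0.536, -0.0453, 0.1399]
tcp_rot: [0.0, 1.0, -0.015, 0.001]
ft_force: [-0.3, -0.6, -2.4]
opening: 0.219
```

```bash
python3 - <<'E'
from d import *
save('wrist','w24.png')
P,R=tool(); print(P,np.degrees(np.arctan2(R[1,0],R[0,0])),st()['opening'])
E
```

```text
[ 0.5366 -0.0452  0.1406] -1.749871404070096 0.2168458936406302
```

View pics/w24.png

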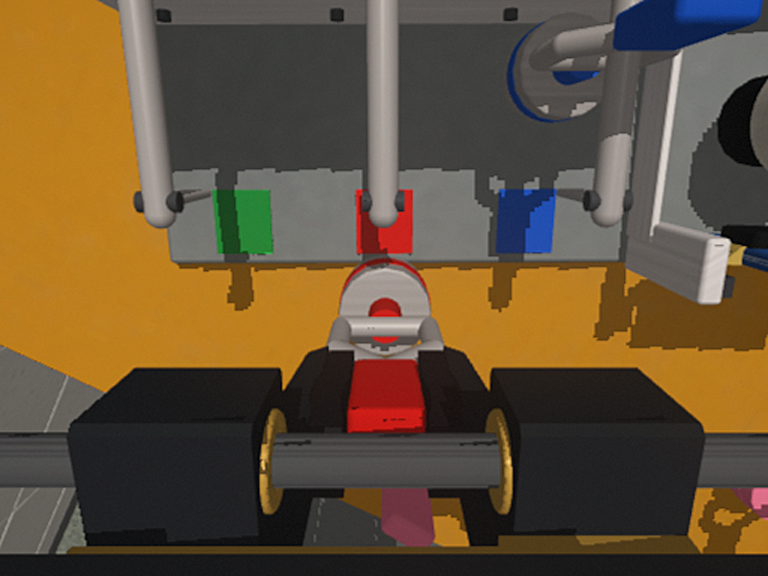

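Request:
move_arm(
  steps=[
    [1.5,0,0.3,0,0,0,1],
    [1.5,0,0,0,0,0,1],
    [1.2,0,0,0,0,0,1],
    [1,0,0,0,0,0,1],
    [1,0,0,0,0,0,1],
    [0,0,0,0,0,0,1],
  ],
)

```text
time_s: 26.8
eef_pos: [0.5986, -0.0465, 0.1362]
tcp_rot: [0.0, 1.0, -0.015, 0.001]
ft_force: [0.2, 0.4, -2.6]
opening: 0.221
```

```bash
python3 - <<'E'
from d import *
save('wrist','w25.png')
P,R=tool(); print(P,np.degrees(np.arctan2(R[1,0],R[0,0])),st()['ft_force'])
E
```

```text
[ 0.5976 -0.0464  0.1359] -1.7099536871375145 [-0.4484  0.8346 -2.4198]
```

View pics/w25.png

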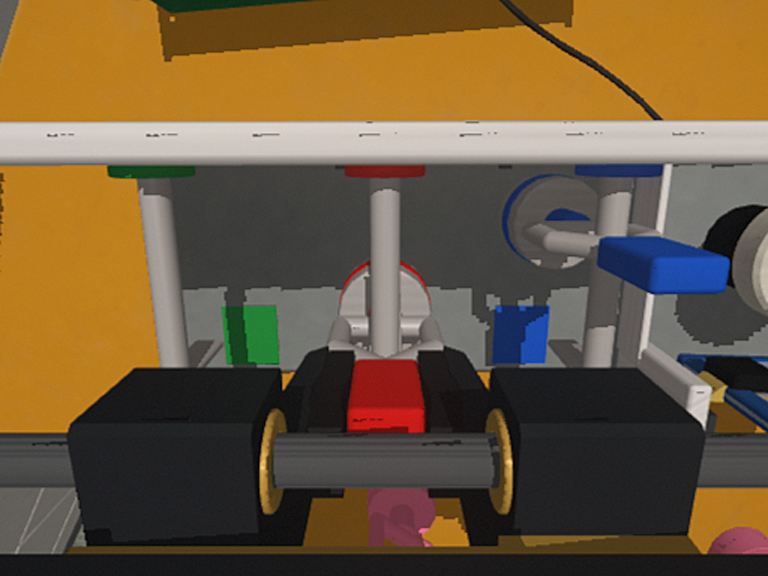

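Request:
move_arm(
  steps=[
    [1,0,0,0,0,0,1],
    [1,0,0,0,0,0,1],
    [1,0,0,0,0,0,1],
    [0.8,0,0,0,0,0,1],
    [0,0,0,0,0,0,1],
    [0,0,0.5,0,0,0,1],
    [0,0,0.2,0,0,0,1],
    [0,0,0,0,0,0,1],
    [0,0,0.1,0,0,0,1],
    [0,0,0,0,0,0,1],
  ],
)

```text
time_s: 27.85
eef_pos: [0.6347, -0.0475, 0.128]
tcp_rot: [-0.0, 1.0, -0.015, -0.0]
ft_force: [-1.1, -0.2, 1.1]
opening: 0.223
```

Request:
move_arm(
  steps=[
    [0,0,0,0,0,0,2.6],
    [0,0,0,0,0,0,3.6],
    [0,0,0,0,0,0,3.6],
    [0,0,-0.5,0,0,0,3.6],
    [0,0,-2,0,0,0,3.6],
    [0,0,-4,0,0,0,3.6],
    [-3,0,-4,0,0,0,4],
    [-4,0,0,0,0,0,5],
    [-4,0,0,0,0,0,5],
    [0,0,0,0,0,0,5],
    [0,0,0,0,0,0,5],
  ],
)

```text
time_s: 28.95
eef_pos: [0.5249, -0.0443, 0.2334]
tcp_rot: [0.0, 1.0, -0.015, 0.001]
ft_force: [1.5, -0.1, 0.3]
opening: 0.57
```

```bash
python3 - <<'E'
from d import *
save('wrist','w26.png')
print(tool()[0])
E
```

```text
[ 0.5259 -0.0443  0.2335]
```

View pics/w26.png

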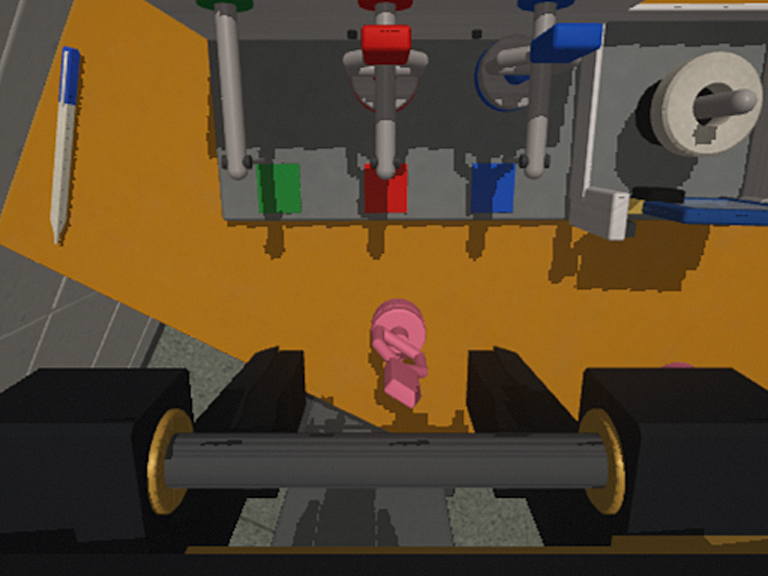

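Request:
move_arm(
  steps=[
    [0,2,-2,0,0,0,5],
    [0,4,-2,0,0,0,5],
    [0,4.5,-1,0,0,0,5],
    [0,4.5,0,0,0,0,5],
    [0,4.5,0,0,0,0,5],
    [0,4.5,0,0,0,0,5],
    [0,4.5,0,0,0,0,5],
    [-1,4.5,0,0,0,0,5],
    [-1,4.5,0,0,0,0,5],
    [-1,4.5,0,0,0,0,5],
    [-1,4.5,0,0,0,0,5],
    [-2,4.5,0,0,0,0,5],
    [-2,4.5,0,0,0,0,5],
    [-2,3,0,0,0,0,5],
    [0,0,0,0,0,0,5],
    [0,0,0,0,0,0,5],
  ],
)

```text
time_s: 30.6
eef_pos: [0.4076, -0.6276, 0.2816]
tcp_rot: [-0.0, 1.0, -0.016, 0.0]
ft_force: [0.2, 1.1, 1.0]
opening: 0.569
```

```bash
python3 - <<'E'
from d import *
print(tool()[0])
for n in ('top','scene'):
    save(n,n+'27.png')
im=cv2.imread('pics/raw_scene27.png'); cv2.imwrite('pics/s27z.png',cv2.resize(im[120:270,100:300],None,fx=4,fy=4,interpolation=cv2.INTER_CUBIC))
im=cv2.imread('pics/raw_top27.png'); cv2.imwrite('pics/t27z.png',cv2.resize(im[110:190,150:310],None,fx=5,fy=5,interpolation=cv2.INTER_CUBIC))
E
```

```text
[ 0.4076 -0.6276  0.2816]
```

View pics/s27z.png

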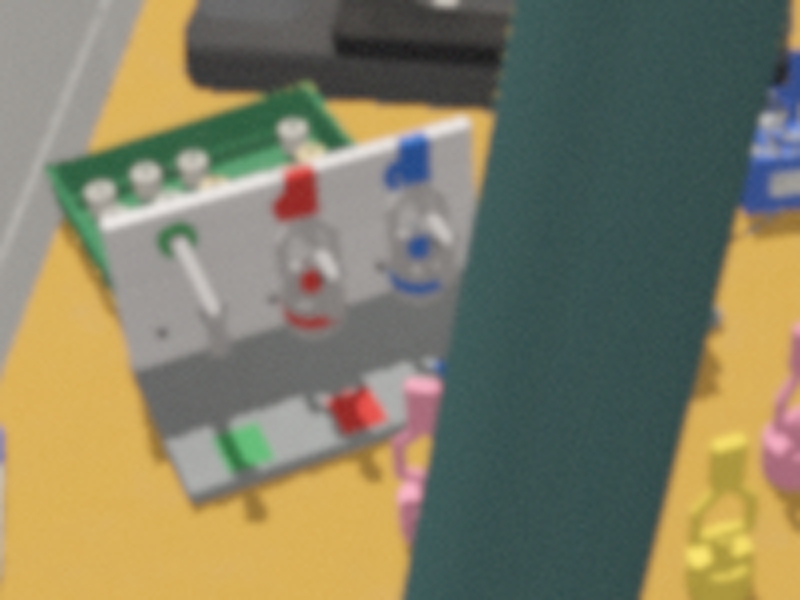

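View pics/t27z.png

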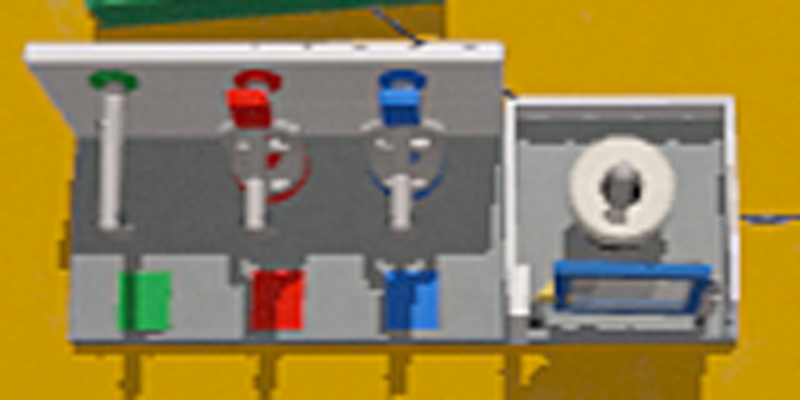

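View pics/top27.png

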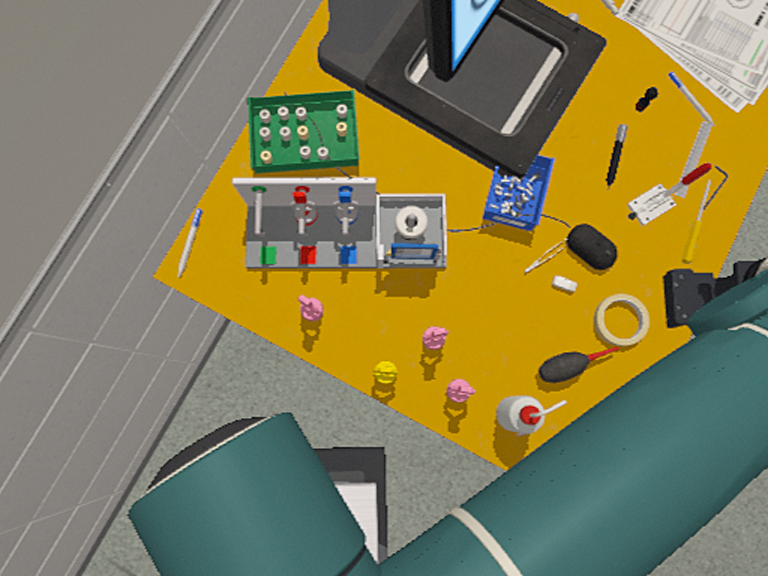

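View pics/scene27.png

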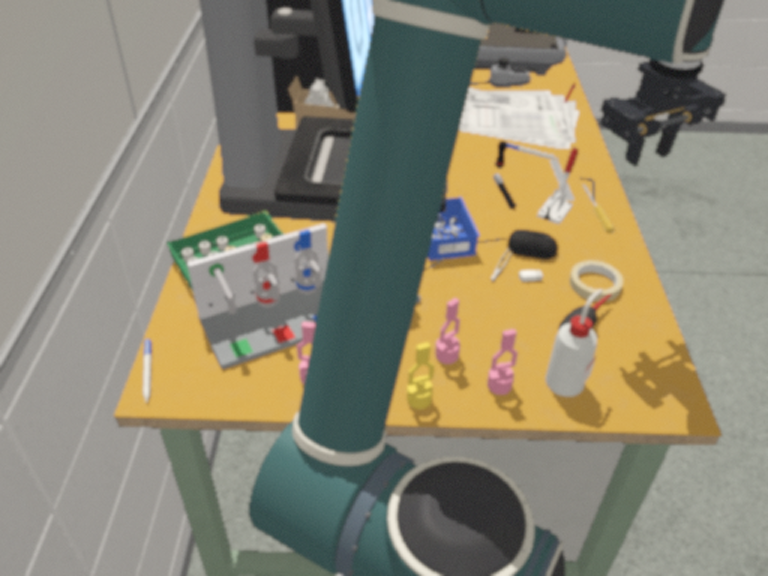

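Request:
move_arm(
  steps=[
    [0.5,-2,0,0,0,0,5],
    [1,-4,0,0,0,0,5],
    [1,-4.5,0,0,0,0,5],
    [1,-4.5,0,0,0,0,5],
    [1,-4.5,0,0,0,0,5],
    [1,-4.5,0,0,0,0,5],
    [1,-4.5,0,0,0,0,5],
    [1,-4.5,0,0,0,0,5],
    [0,-4.5,0,0,0,0,5],
    [0,-4.5,1,0,0,0,5],
    [0,-3,2,0,0,0,5],
    [0,-2,2,0,0,0,5],
    [0,0,0,0,0,0,5],
    [0,0,0,0,0,0,5],
  ],
)

```text
time_s: 32.1
eef_pos: [0.4968, -0.1572, 0.233]
tcp_rot: [0.0, 1.0, -0.013, 0.0]
ft_force: [0.2, -0.3, 0.8]
opening: 0.568
```

```bash
python3 - <<'E'
from d import *
print(tool()[0])
save('wrist','w28.png',crop=(0,0,400,230),scale=2)
E
```

```text
[ 0.4968 -0.1572  0.233 ]
```

View pics/w28.png

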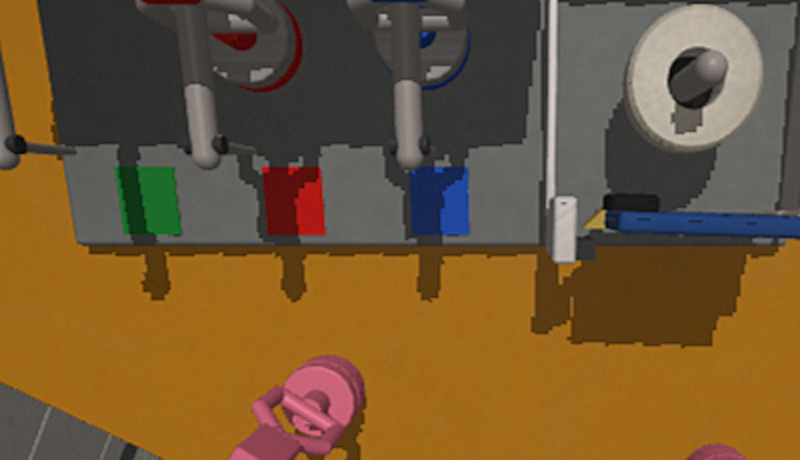

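```bash
python3 - <<'E'
from h import *
print(robot.sign_off(), st()['time_s'])
E
```

```text
the job is handed in; nothing more can be done
the job is handed in; nothing more can be done
```

I packed everything that was there and handed the job in at about 32 s of the 208 s allowed. The hand-in reports no verdict, so the checks below are my own.

- **What was present:** the blue and red plug gauges and one ring. I found no green gauge and no second ring in any picture.
- **Ring:** it went onto the spindle first and lies flat and centred on the hub.
- **Door:** I then pushed it shut, and it stayed shut after I backed off. The yellow bolt shows beyond the strike's lip. In the pictures the door looked turned slightly past parallel, about 0.06 rad inward, though its stop is at 0.03. I took this as picture error.
- **Gauges:** blue and red hang on their own pegs. I lowered each until its weight came off the gripper and released it at about x = 0.634–0.635. I had estimated the seats at x = 0.63, so both should be within a few millimetres.
- **Flaps:** in the wrist pictures the red and blue flaps look the same as the untouched green one hanging down. The scene picture was too coarse to confirm this.

The wrist and top cameras disagreed by up to about 5 mm along x. I worked in the wrist camera's frame, and no fit met unexpected force. Measured wrist forces stayed under about 6 N, and nothing appeared to have been knocked aside.

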